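# Lay out the tea tray for brewing

## Task

Lay out the tea things upright on the black tray, squared to its sides (its front is the long side nearer the robot): stand the glass pitcher midway between the gaiwan and the cup rack, the steel tea tin straight behind the pitcher with a gap of about 2 cm, and the tall narrow cup straight in front of the gaiwan, about 2 cm clear of its saucer. Put the gaiwan's lid gently on the gaiwan so that it sits level in the bowl. Leave the gaiwan, the low wide cup and the clay toad where they stand.

Things in the scene. Friction and masses are not known exactly. Their poses are not given: they have to be found in the camera images.
- tray: Fixed black plastic tray, 260 mm deep (x) by 360 mm wide (y), within about 12 degrees of square to the robot. Inner floor 6 mm above the table; rim 14 mm high, 6 mm thick. Origin: centre of its underside; x points to its back (away from the robot), y left, z up. Gaiwan and rack stand on its left-right centre line, 115 mm either side of the centre; which is left varies.
- gaiwan: Pale green celadon gaiwan, no lid on: flared bowl joined to its saucer, loose on the tray floor. Saucer 100 mm diameter, 11 mm high; bowl rim 94 mm diameter (86 inside), 63 mm above the origin. Origin: centre of the saucer's underside; axes parallel to the tray's at the start. The lid seats in the flare inside the rim, its origin then about 52 mm above this one.
- rack: Low slotted wooden cup rack fixed on the tray floor, 120 mm (x) by 90 mm (y), 20 mm high, holding two small inverted white cups (part of the rack, their tops 50 mm above its underside). Origin: centre of its underside; axes parallel to the tray's.
- pitcher: Clear glass handleless serving pitcher, open top, straight round body 60 mm diameter, 85 mm high, with a pouring lip at the rim that juts 10 mm out on its +x side; loose, standing on the table. Origin: centre of its underside.
- tin: Round steel tea tin with a closed steel cap and a thin dark seam, 54 mm diameter, 80 mm high; loose, standing on the table. Origin: centre of its underside.
- tall_cup: Tall narrow white porcelain cup, straight, open top, 40 mm diameter, 60 mm high; loose, standing on the table. Origin: centre of its underside.
- lid: Pale green celadon gaiwan lid, a shallow dome 78 mm diameter (widest 5 mm above its underside) and 16 mm high at the foot of a round knob 26 mm diameter that rises to 34 mm; loose, lying on the table knob up. Origin: centre of its underside.
- low_cup: Low wide white porcelain cup, 66 mm rim diameter, 34 mm high, standing on the table: a bystander, to be left where it is. Origin: centre of its underside.
- toad: Small reddish clay toad figure about 60 mm across and 45 mm high, on the table: a bystander, to be left where it is. Origin: centre of its underside.
Mind the look-alikes: they are no part of the job. What is shaped like the gaiwan but purple is not meant.

How it is judged:
By the outcome, as a careful person would: the job done as asked, in the order asked, and still so for the second after the job is handed in, with the robot touching nothing.
It also fails if it takes over 99 s, if anything falls off the work surface, if the arm or the gripper's body presses on something with over 40 N, if the wrist force passes 120 N, or if a joint passes its speed limit or range.

## Robot

A 7-joint arm with a two-finger parallel gripper is mounted at the origin on the work surface. World frame = base frame: x ahead of the robot, y to its left, z up, the work surface at z = 0. Lengths are in m, angles in degrees, forces in N, time in s.
With the tool pointing down it reaches from about 0.425 to 1.025 m from the base axis. Payload 9.4 kg.
Tool frame: the origin (TCP) lies at the very end of the fingers, on their centre line; the grasp point (between the pads) lies behind it (env.pinch_z is the z of the grasp point in the tool frame, in m); z points along the fingers, y is the direction in which the jaws open and shut (so a half turn about z gives the same grasp; the last joint's range is limited). The gripper opens to 93 mm and grips with 3 to 60 N. Pads are 15 mm wide; open, the fingers measure 128 mm over their backs; the gripper's body (75 mm by 188 mm) begins 65 mm behind the grasp point.
Start: joints at [-79.051, 34.337, -0.143, 91.639, 0.103, 54.024, -4.572], TCP at [0.192, 0.699, 0.219] pointing down, gripper open.
Joint ranges: [-147.43, 147.43], [-19.82, 112.94], [-74.19, 73.91], [6.32, 146.72], [-59.91, 239.91], [6.04, 106.73], [-150.56, 150.56]. Speed limits (degrees/s): [127.2, 127.2, 172.46, 172.46, 180, 180, 180].

## Interface

Orientations are given as a 3x3 rotation matrix whose columns are the frame's x, y, z axes.
In Python, from station import env, optics gives the robot as it stands.
- The arm moves only by the tool apply_moves, never from a script. Its argument "steps" is a list of rows, each a list of 7 numbers: the shift along the tool's x, y, z in m, then the turn, a rotation vector about the tool's x, y, z in rad, then the closure, from -1 (fully open) to 1 (shut). In form: [[tx, ty, tz, rx, ry, rz, fingers], ...]. A call has 1 to 10 rows; each row is the pose to reach, as a shift and turn from the pose commanded when the call began, along the tool's axes at that moment; what a row does not reach only later rows make up. A row lasts 1/12 s, in which the tool goes at most 41.7 mm and 7.16 degrees, less where a joint would pass 70% of its speed; a pose out of reach is approached as far as the arm can. A call with a gripper value outside its range is refused whole. The fingers move at their own pace and stop on an object; "force" is the grip in N (left out, the last holds). Time passes only in rows, so rows that repeat a pose let the fingers close. It gives the time, the measured TCP pose, the force and the opening at its end, in the units of the state.
- env.observe(): the state, without advancing time (a new reading comes with each control period).
- optics.camera(name): name is "side" or "top" or "wrist"; returns a dict with "color" (420x560x3 uint8, red, green, blue), "camera_matrix" (3x3 intrinsics, pixels), "view" (4x4, takes a point from world to camera coordinates); the wrist camera has in their place "T_tool_cam" (4x4, takes a point from camera to tool coordinates, whose origin is the TCP and whose axes are the flange's). Camera axes: x right, y up, looking along -z (the intrinsics and any distortion apply to the point x, -y, -z); pixel columns grow to the right and rows downward; lengths in m; the calibration is good to about 2 mm. A picture is of the moment at which its call begins: read the wrist's pose just before it. There is no depth.
- env.finish_job(): hands the job in, once; it reports no verdict.
The state is a dict: "clock": time; "joint_pos": joint angles; "joint_vel": joint speeds; "effort": joint torques, N m; "tool_pos": TCP position; "eef_rot": TCP orientation; "wrist_force": force on the tool from outside, world axes, zero at the start; "wrist_torque": the same for the moment, N m; "finger_gap": finger opening in m.
Only numpy, scipy, OpenCV 4.12 (cv2) and the standard library are available. Lean on these libraries where they do the work, as an engineer would, in place of code of your own. Each camera call takes 0.05 s, during which the arm holds its last target.

## Working session

There is one attempt and no reset: what is moved stays moved. The work goes in short steps, Python scripts to look and compute and a tool call to move; the robot and the scene stay as the last step left them, time stands still between calls to the robot, and variables do not carry over. Pictures are saved under pics/ and viewed, and the job is handed in when it is done.

Besides the shell and the picture viewer there is one more tool, called as name([rows], argument=value, ...), one row to a line, values as JSON. apply_moves: Moves the arm, as the interface text tells. Its arguments: {"type":"object","properties":{"steps":{"type":"array"},"force":{"type":"number"}},"required":["steps"]}

```bash
ls; mkdir -p pics; python3 - <<'E'
from station import env, optics
import cv2,numpy as np
np.set_printoptions(precision=4,suppress=True)
print(env.observe(), env.pinch_z)
for n in ["side","top","wrist"]:
    c=optics.camera(n); cv2.imwrite(f"pics/{n}0.png",cv2.cvtColor(c["color"],cv2.COLOR_RGB2BGR))
    print({k:v for k,v in c.items() if k!="color"})
E
```

```text
pics
{'clock': 0.0, 'joint_pos': array([-79.05  ,  34.3822,  -0.1474,  91.6796,   0.1029,  54.0258,
        -4.571 ]), 'joint_vel': array([-0.0252, -0.0659, -0.0715, -0.0304, -0.0074, -0.0446, -0.0884]), 'effort': array([ -0.0001, -76.508 ,   1.4973, -25.2351,  -0.0524,   0.0172,
         0.0001]), 'tool_pos': array([0.1917, 0.6987, 0.2178]), 'eef_rot': array([[-0.9644,  0.2645, -0.0003],
       [ 0.2645,  0.9644, -0.0015],
       [-0.0001, -0.0015, -1.    ]]), 'wrist_force': array([ 0.1511, -0.5237, -0.0999]), 'wrist_torque': array([ 0.0228, -0.0112, -0.0235]), 'finger_gap': 0.09297101479111916} -0.0188
{'camera_matrix': array([[397.1223,   0.    , 284.1293],
       [  0.    , 397.1223, 212.9862],
       [  0.    ,   0.    ,   1.    ]]), 'view': array([[-0.9945, -0.1043, -0.0037,  0.4899],
       [ 0.0731, -0.7215,  0.6885, -0.0868],
       [-0.0745,  0.6845,  0.7252, -1.0478],
       [ 0.    ,  0.    ,  0.    ,  1.    ]])}
{'camera_matrix': array([[474.6264,   0.    , 278.259 ],
       [  0.    , 474.6264, 202.6199],
       [  0.    ,   0.    ,   1.    ]]), 'view': array([[-0.0255, -0.9994, -0.0224,  0.0189],
       [ 0.9973, -0.027 ,  0.0688, -0.49  ],
       [-0.0694, -0.0206,  0.9974, -1.0471],
       [ 0.    ,  0.    ,  0.    ,  1.    ]])}
{'camera_matrix': array([[332.2106,   0.    , 273.7446],
       [  0.    , 332.2106, 208.6949],
       [  0.    ,   0.    ,   1.    ]]), 'T_tool_cam': array([[-0.0012,  0.9647,  0.2634,  0.0738],
       [ 1.    ,  0.0009,  0.0012,  0.0006],
       [ 0.0009,  0.2634, -0.9647, -0.166 ],
       [ 0.    ,  0.    ,  0.    ,  1.    ]])}
```

View images.

View pics/top0.png

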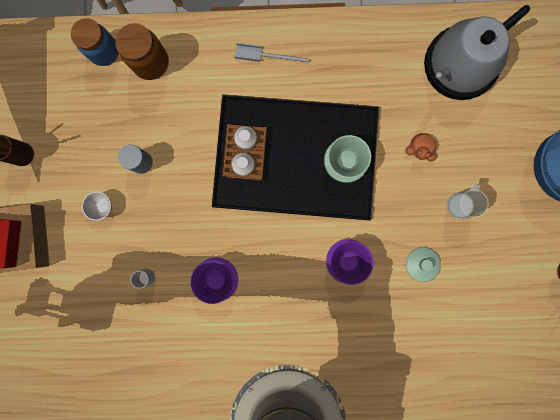

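View pics/side0.png

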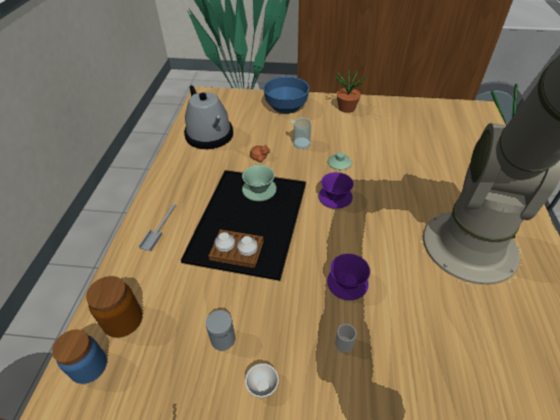

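View pics/wrist0.png

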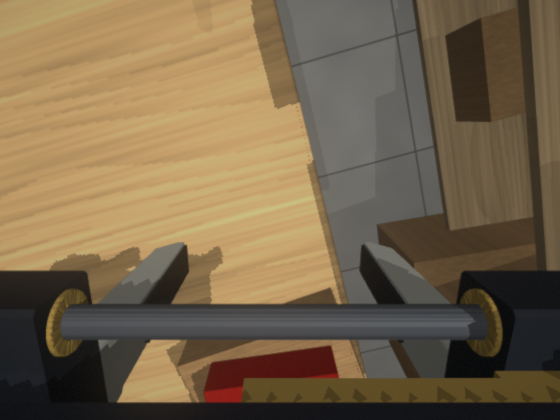

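```bash
cat > h.py <<'E'
from station import env, optics
import cv2,numpy as np
from scipy.optimize import least_squares
np.set_printoptions(precision=4,suppress=True)
def cam(n):
    s=env.observe(); c=optics.camera(n)
    if n=="wrist":
        T=np.eye(4);T[:3,:3]=s["eef_rot"];T[:3,3]=s["tool_pos"]
        V=np.linalg.inv(T@c["T_tool_cam"])
    else: V=c["view"]
    return cv2.cvtColor(c["color"],cv2.COLOR_RGB2BGR),c["camera_matrix"],V
def ray(K,V,u,v,z):
    d=np.array([(u-K[0,2])/K[0,0],-(v-K[1,2])/K[1,1],-1])
    R=V[:3,:3];o=-R.T@V[:3,3];w=R.T@d
    return (o+w*(z-o[2])/w[2])
def proj(K,V,p):
    p=np.asarray(p,float).reshape(-1,3);q=p@V[:3,:3].T+V[:3,3]
    return np.c_[K[0,0]*q[:,0]/-q[:,2]+K[0,2],K[1,1]*-q[:,1]/-q[:,2]+K[1,2]]
def circ(c,r,z,n=72):
    t=np.linspace(0,2*np.pi,n);return np.c_[c[0]+r*np.cos(t),c[1]+r*np.sin(t),np.full(n,z)]
def crop(im,x0,y0,w,h,s): return cv2.resize(im[y0:y0+h,x0:x0+w],None,fx=s,fy=s,interpolation=cv2.INTER_CUBIC)
E
python3 - <<'E'
import sys; sys.path.insert(0,'.')
from h import *
im,K,V=cam("top")
cv2.imwrite("pics/t_tray.png",crop(im,200,85,195,145,4))
a=[crop(im,100,135,65,50,6),crop(im,120,255,65,50,6)]
b=[crop(im,440,175,65,50,6),crop(im,395,240,65,50,6)]
cv2.imwrite("pics/t_obj.png",np.vstack([np.hstack(a),np.hstack(b)]))
im,K,V=cam("side")
cv2.imwrite("pics/s_tray.png",crop(im,180,150,140,130,4))
E
```

```text
(no output)
```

View pics/t_tray.png

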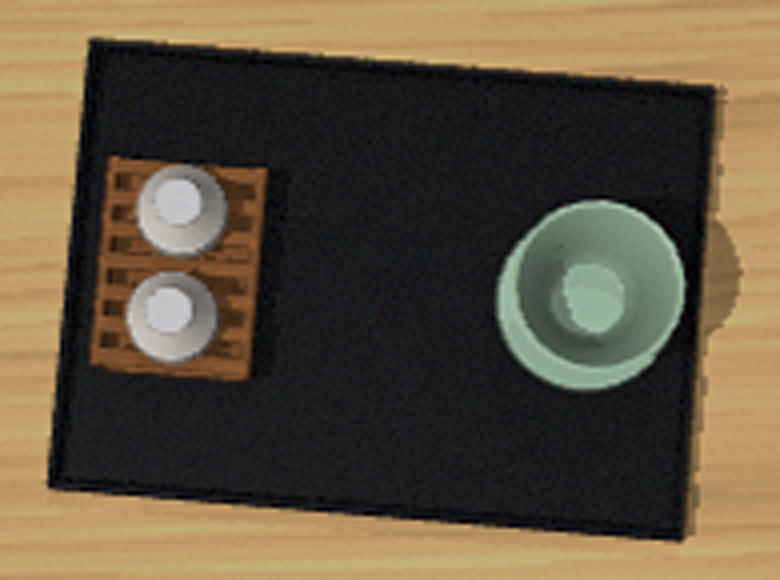

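View pics/t_obj.png

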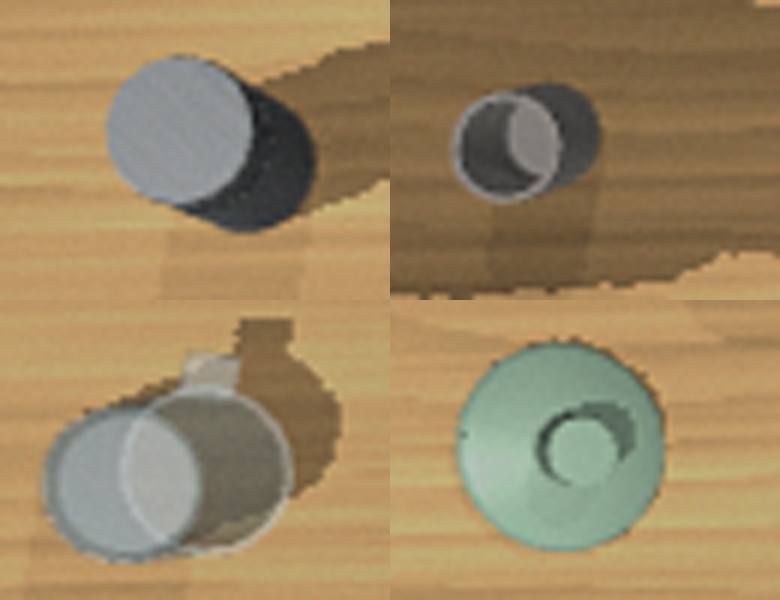

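View pics/s_tray.png

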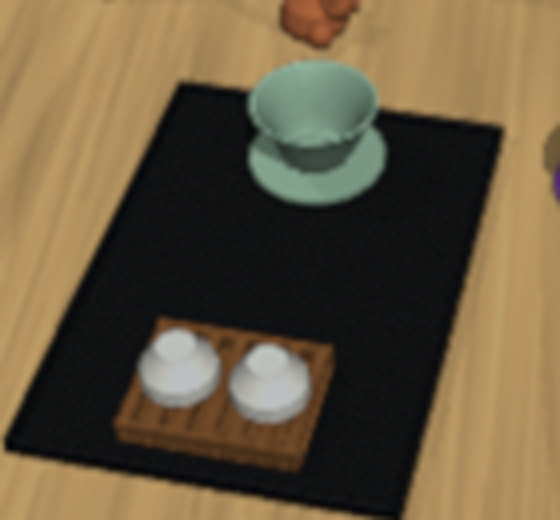

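```bash
python3 - <<'E'
import sys; sys.path.insert(0,'.')
from h import *
im,K,V=cam("top"); ims,Ks,Vs=cam("side")
c=np.array([ray(K,V,*p,.014) for p in [(222.5,95),(379,106.75),(371.25,220),(212.5,207)]])
print(c, [np.linalg.norm(c[i]-c[(i+1)%4]) for i in range(4)])
# fit tray
L=np.array([[.13,.18],[.13,-.18],[-.13,-.18],[-.13,.18]])
f=lambda q:((L@np.array([[np.cos(q[2]),-np.sin(q[2])],[np.sin(q[2]),np.cos(q[2])]]).T+q[:2])-c[:,:2]).ravel()
r=least_squares(f,[.6,0,0]);print("tray",r.x,np.rad2deg(r.x[2]),f(r.x))
cs=np.array([ray(Ks,Vs,180+x/4,150+y/4,.014) for x,y in [(8,448),(182,84),(502,128),(402,517)]])
f2=lambda q:((L@np.array([[np.cos(q[2]),-np.sin(q[2])],[np.sin(q[2]),np.cos(q[2])]]).T+q[:2])-cs[:,:2]).ravel()
r2=least_squares(f2,[.6,0,0]);print("tray side",r2.x,f2(r2.x))
for n,u,v,z in [("tin",130,156.8,.08),("cup",139.7,279.3,.06),("pitcher rim",474.3,203.7,.085),("pitcher base",460.3,205.8,0),("lip",475.3,186.7,.085),("lid",395+171.5/6,240+147/6,.005),("knob",395+195/6,240+152/6,.034),("gaiwan saucer",200+582/4,85+297/4,.017),("gaiwan rim",200+601/4,85+283/4,.069),("rack",200+180/4,85+268/4,.026)]:
    print(n,ray(K,V,u,v,z))
print("side tin",ray(Ks,Vs,221,320,.08)); 
E
```

```text
[[ 0.741   0.1275  0.014 ]
 [ 0.7023 -0.2281  0.014 ]
 [ 0.446  -0.2006  0.014 ]
 [ 0.4846  0.1545  0.014 ]] [np.float64(0.3576615760716966), np.float64(0.25782079155944876), np.float64(0.35722060145942147), np.float64(0.2577777064684944)]
tray [ 0.5935 -0.0367 -0.1075] -6.161371280014838 [ 0.0011  0.0009  0.0011 -0.0015 -0.0011 -0.0011 -0.0011  0.0017]
tray side [ 0.5917 -0.0266 -0.1028] [ 0.0035  0.0008  0.0034 -0.0014 -0.0036 -0.0007 -0.0032  0.0014]
tin [0.5927 0.3192 0.08  ]
cup [0.3308 0.306  0.06  ]
pitcher rim [ 0.4723 -0.4029  0.085 ]
pitcher base [ 0.4731 -0.4044  0.    ]
lip [ 0.5077 -0.4069  0.085 ]
lid [ 0.3439 -0.3146  0.005 ]
knob [ 0.3439 -0.3149  0.034 ]
gaiwan saucer [ 0.5839 -0.1477  0.017 ]
gaiwan rim [ 0.583  -0.1517  0.069 ]
rack [0.6055 0.0775 0.026 ]
side tin [0.5889 0.3199 0.08  ]
```

```bash
python3 - <<'E'
import sys; sys.path.insert(0,'.')
from h import *
L=np.array([[.13,.18],[.13,-.18],[-.13,-.18],[-.13,.18]])
a=-.1075
W=L@np.array([[np.cos(a),-np.sin(a)],[np.sin(a),np.cos(a)]]).T+[.5935,-.0367]
P=np.c_[W,np.full(4,.014)]
ims,K,V=cam("side")
big=crop(ims,170,110,200,150,4)
print(proj(K,V,P))
def dr(pts): cv2.polylines(big,[np.int32((proj(K,V,pts)-[170,110]+.5)*4)],True,(0,0,255),1)
dr(P); P0=P.copy();P0[:,2]=0;dr(P0)
dr(circ((.4727,-.4035),.03,0)); dr(circ((.4727,-.4035),.03,.085))
dr(circ((.3439,-.3148),.039,.005)); dr(circ((.583,-.150),.047,.069)); dr(circ((.583,-.150),.05,.011))
cv2.imwrite("pics/s_over.png",big)
E
```

```text
[[180.7727 258.6208]
 [224.959  168.431 ]
 [306.5807 179.8414]
 [281.0819 276.4667]]
```

View pics/s_over.png

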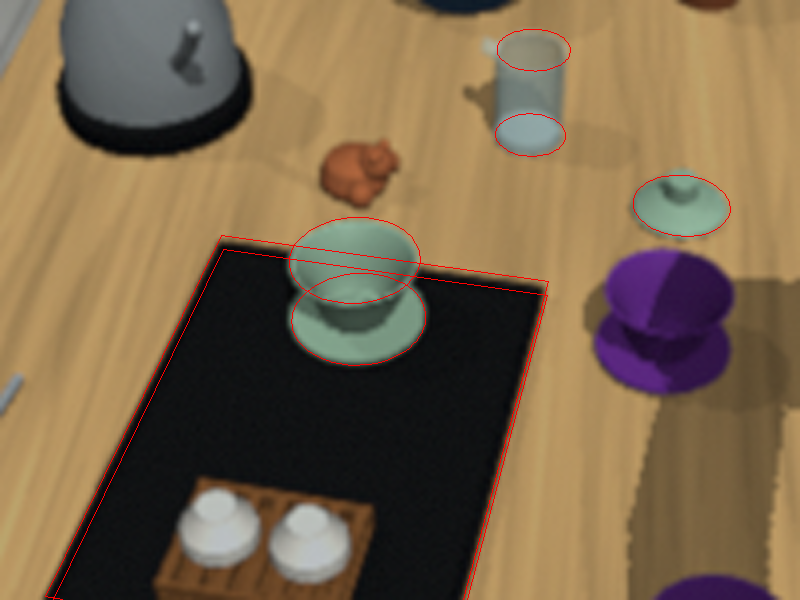

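```bash
cat > go.py <<'E'
import sys; sys.path.insert(0,'.')
from h import *
from scipy.spatial.transform import Rotation as Ro
# args: x y z yaw(tool x-axis azimuth)
def row(x,y,z,yaw):
    s=env.observe();R=np.array(s["eef_rot"]);a=np.deg2rad(yaw)
    T=np.c_[[np.cos(a),np.sin(a),0],[np.sin(a),-np.cos(a),0],[0,0,-1]]
    d=R.T@(np.array([x,y,z])-s["tool_pos"])
    w=Ro.from_matrix(R.T@T).as_rotvec()
    return np.r_[d,w]
if __name__=="__main__":
    v=list(map(float,sys.argv[1:]))
    for i in range(0,len(v),4): print(np.round(row(*v[i:i+4]),4).tolist())
    s=env.observe();print(s["clock"],np.round(s["tool_pos"],4),np.round(s["joint_pos"],1),s["finger_gap"])
E
python3 go.py 0.55 0.25 0.22 173.8  .57 -.05 .24 173.8
```

```text
[-0.4642, -0.3383, -0.0014, -0.0002, 0.0, -0.1595]
[-0.5629, -0.6224, -0.0213, -0.0002, 0.0, -0.1595]
0.4 [0.1918 0.6991 0.2185] [-79.1  34.3  -0.1  91.6   0.1  54.   -4.6] 0.09293082443096705
```

apply_moves([
  [-0.464,-0.338,0,0,0,-0.16,-1],
  [-0.464,-0.338,0,0,0,-0.16,-1],
  [-0.464,-0.338,0,0,0,-0.16,-1],
  [-0.464,-0.338,0,0,0,-0.16,-1],
  [-0.464,-0.338,0,0,0,-0.16,-1],
  [-0.464,-0.338,0,0,0,-0.16,-1],
  [-0.464,-0.338,0,0,0,-0.16,-1],
  [-0.464,-0.338,0,0,0,-0.16,-1],
  [-0.464,-0.338,0,0,0,-0.16,-1],
  [-0.464,-0.338,0,0,0,-0.16,-1],
])

```text
clock: 1.23
tool_pos: [0.4527, 0.3718, 0.2189]
eef_rot: [[-0.994, 0.108, 0.0], [0.108, 0.994, 0.0], [-0.0, 0.0, -1.0]]
wrist_force: [1.0, 0.1, 0.8]
finger_gap: 0.0928
```

```bash
python3 go.py .6 0 .26 173.8 .56 -.24 .26 173.8
```

```text
[-0.1864, -0.3538, -0.0411, 0.0004, 0.0004, 0.0005]
[-0.1724, -0.5967, -0.0412, 0.0004, 0.0004, 0.0005]
1.2333 [0.4527 0.3718 0.2189] [-43.2  24.7  -2.5 110.2   1.5  45.   37.3] 0.0927537947581072
```

apply_moves([
  [-0.18,-0.36,-0.06,0,0,0,-1],
  [-0.18,-0.36,-0.06,0,0,0,-1],
  [-0.18,-0.36,-0.06,0,0,0,-1],
  [-0.18,-0.36,-0.06,0,0,0,-1],
  [-0.18,-0.36,-0.06,0,0,0,-1],
  [-0.18,-0.36,-0.06,0,0,0,-1],
  [-0.18,-0.36,-0.06,0,0,0,-1],
  [-0.18,-0.36,-0.06,0,0,0,-1],
  [-0.18,-0.36,-0.06,0,0,0,-1],
  [-0.18,-0.36,-0.06,0,0,0,-1],
])

```text
clock: 2.07
tool_pos: [0.5927, -0.0076, 0.2795]
eef_rot: [[-0.994, 0.11, 0.001], [0.11, 0.994, -0.001], [-0.001, -0.001, -1.0]]
wrist_force: [-0.5, -0.7, -0.6]
finger_gap: 0.0931
```

```bash
python3 - <<'E'
from h import *
im,K,V=cam("wrist"); np.savez("w1.npz",K=K,V=V)
cv2.imwrite("pics/w1.png",im)
E
python3 go.py .56 -.24 .26 173.8 .49 -.4 .26 173.8
```

```text
[0.0083, -0.2285, 0.0211, -0.0036, 0.0039, -0.0081]
[0.0593, -0.3955, 0.0215, -0.0036, 0.0039, -0.0081]
2.1167 [ 0.5947 -0.014   0.2803] [ -5.6  21.5   1.9 105.5  -0.6  52.8  79.8] 0.09277086283903135
```

View pics/w1.png

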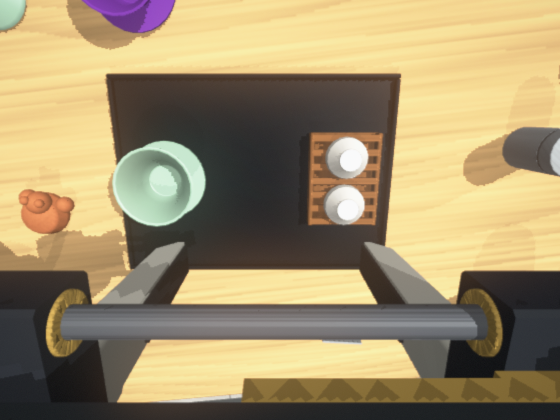

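```bash
python3 - <<'E'
from h import *
d=np.load("w1.npz");K,V=d["K"],d["V"]
im=cv2.imread("pics/w1.png")
L=np.array([[.13,.18],[.13,-.18],[-.13,-.18],[-.13,.18]])
c=np.array([ray(K,V,*p,.014)[:2] for p in [(387,269),(124,269),(107,74),(400,74)]])
f=lambda q:((L@np.array([[np.cos(q[2]),-np.sin(q[2])],[np.sin(q[2]),np.cos(q[2])]]).T+q[:2])-c).ravel()
r=least_squares(f,[.6,0,0]);print(r.x,f(r.x))
# gaiwan & rack
print(ray(K,V,159,183,.069),ray(K,V,345,179,.026))
E
```

```text
[ 0.594  -0.0332 -0.1129] [ 0.0008 -0.006   0.0014  0.0067 -0.0016 -0.0028 -0.0006  0.0021]
[ 0.5768 -0.1386  0.069 ] [0.6046 0.0827 0.026 ]
```

apply_moves([
  [0.03,-0.31,0.02,0,0,0,-1],
  [0.03,-0.31,0.02,0,0,0,-1],
  [0.03,-0.31,0.02,0,0,0,-1],
  [0.03,-0.31,0.02,0,0,0,-1],
  [0.03,-0.31,0.02,0,0,0,-1],
  [0.03,-0.31,0.02,0,0,0,-1],
  [0.03,-0.31,0.02,0,0,0,-1],
  [0.03,-0.31,0.02,0,0,0,-1],
  [0.03,-0.31,0.02,0,0,0,-1],
  [0.03,-0.31,0.02,0,0,0,-1],
])

```text
clock: 2.95
tool_pos: [0.5282, -0.3097, 0.2584]
eef_rot: [[-0.994, 0.11, -0.0], [0.11, 0.994, 0.0], [0.0, 0.0, -1.0]]
wrist_force: [-0.8, 0.9, -0.5]
finger_gap: 0.093
```

```bash
python3 - <<'E'
from h import *
im,K,V=cam("wrist"); np.savez("w2.npz",K=K,V=V)
cv2.imwrite("pics/w2.png",im)
E
python3 go.py .473 -.404 .13 173.8 .473 -.404 .036 173.8
```

```text
[0.0453, -0.1015, 0.1285, 0.0007, 0.0, 0.0002]
[0.0453, -0.1016, 0.2225, 0.0007, 0.0, 0.0002]
3.0 [ 0.529  -0.3081  0.2585] [ 21.7  24.1   4.6 104.8  -2.5  51.2 111.3] 0.09271975499358492
```

View pics/w2.png

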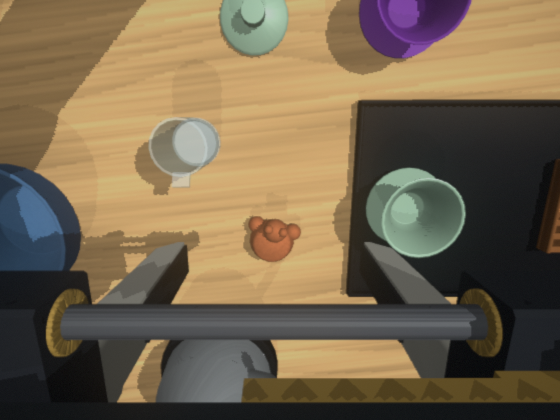

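```bash
python3 - <<'E'
from h import *
d=np.load("w2.npz");K,V=d["K"],d["V"]
im=cv2.imread("pics/w2.png")
big=crop(im,130,100,110,100,6)
def dr(p,col=(0,0,255)): cv2.polylines(big,[np.int32((proj(K,V,p)-[130,100]+.5)*6)],False,col,1)
c=(.473,-.404)
dr(circ(c,.03,0)); dr(circ(c,.03,.085),(255,0,0))
cv2.imwrite("pics/w2c.png",big)
E
```

```text
(no output)
```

View pics/w2c.png

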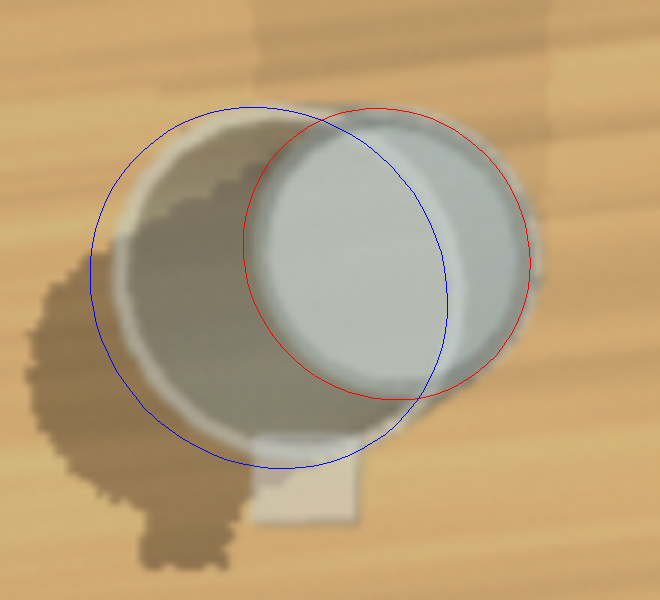

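apply_moves([
  [0.046,-0.1,0.09,0,0,0,-1],
  [0.046,-0.1,0.09,0,0,0,-1],
  [0.046,-0.1,0.09,0,0,0,-1],
  [0.046,-0.1,0.09,0,0,0,-1],
  [0.046,-0.1,0.12,0,0,0,-1],
  [0.046,-0.1,0.15,0,0,0,-1],
  [0.046,-0.1,0.18,0,0,0,-1],
  [0.046,-0.1,0.21,0,0,0,-1],
  [0.046,-0.1,0.2235,0,0,0,-1],
  [0.046,-0.1,0.2235,0,0,0,-1],
])

```text
clock: 3.83
tool_pos: [0.4725, -0.3999, 0.0322]
eef_rot: [[-0.994, 0.105, -0.003], [0.105, 0.994, 0.004], [0.004, 0.004, -1.0]]
wrist_force: [-0.7, 0.3, 0.9]
finger_gap: 0.0931
```

```bash
python3 - <<'E'
from h import *
im,K,V=cam("wrist"); cv2.imwrite("pics/w3.png",im)
E
python3 go.py .473 -.4025 .035 173.8
```

```text
[-0.0001, -0.0016, -0.001, 0.0023, -0.0018, 0.003]
3.8833 [ 0.4731 -0.4009  0.034 ] [ 33.3  41.2   2.6 113.1  -4.1  26.  123. ] 0.09323431360793721
```

View pics/w3.png

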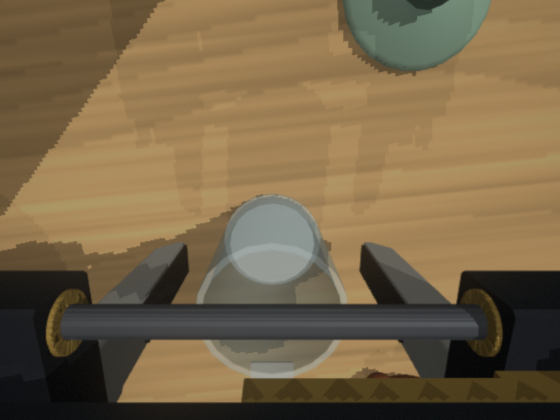

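```bash
python3 - <<'E'
from h import *
im,K,V=cam("wrist"); 
print(ray(K,V,272,241,0.002)); print(proj(K,V,[[.473,-.4025,0],[.473,-.4025,.085]]))
E
python3 go.py .473 -.4025 .035 173.8
```

```text
[ 0.4745 -0.4016  0.002 ]
[[270.3283 237.8425]
 [268.4545 312.8504]]
[0.0004, -0.0007, 0.0004, 0.0009, 0.0, 0.0024]
3.9333 [ 0.4735 -0.4018  0.0354] [ 33.4  41.    2.7 113.1  -4.1  26.  123. ] 0.09258604910892487
```

apply_moves([
  [0,0,0,0,0,0,1],
  [0,0,0,0,0,0,1],
  [0,0,0,0,0,0,1],
  [0,0,0,0,0,0,1],
  [0,0,0,0,0,0,1],
  [0,0,0,0,0,0,1],
], force=15)

```text
clock: 4.43
tool_pos: [0.4726, -0.403, 0.0357]
eef_rot: [[-0.994, 0.107, 0.001], [0.107, 0.994, 0.0], [-0.001, 0.0, -1.0]]
wrist_force: [-0.0, 2.3, 6.3]
finger_gap: 0.0609
```

apply_moves([
  [0,0,-0.02,0,0,0,1],
  [0,0,-0.05,0,0,0.05,1],
  [0,0,-0.085,0,0,0.16,1],
  [0,0,-0.115,0,0,0.28,1],
  [-0.01,0.03,-0.115,0,0,0.4,1],
  [-0.02,0.06,-0.115,0,0,0.52,1],
  [-0.03,0.1,-0.115,0,0,0.64,1],
  [-0.04,0.13,-0.115,0,0,0.76,1],
  [-0.05,0.16,-0.115,0,0,0.88,1],
  [-0.057,0.19,-0.115,0,0,1.0,1],
])

```text
clock: 5.27
tool_pos: [0.5501, -0.2188, 0.1501]
eef_rot: [[-0.442, 0.897, 0.0], [0.897, 0.442, 0.0], [-0.0, 0.0, -1.0]]
wrist_force: [0.3, 0.5, -1.7]
finger_gap: 0.0611
```

```bash
python3 go.py .5935 -.036 .16 60 
```

```text
[0.1449, 0.1197, -0.0099, 0.0003, -0.0, 0.981]
5.2667 [ 0.5501 -0.2188  0.1501] [  0.8  31.8  22.8 114.1 -19.4  37.8  62.3] 0.06112508834992273
```

apply_moves([
  [0.015,0.012,-0.01,0,0,0.12,1],
  [0.04,0.035,-0.01,0,0,0.24,1],
  [0.065,0.055,-0.01,0,0,0.36,1],
  [0.09,0.075,-0.01,0,0,0.48,1],
  [0.115,0.095,-0.01,0,0,0.6,1],
  [0.135,0.11,-0.01,0,0,0.72,1],
  [0.145,0.12,-0.01,0,0,0.84,1],
  [0.145,0.12,-0.01,0,0,0.96,1],
  [0.145,0.12,-0.01,0,0,1.08,1],
  [0.145,0.12,-0.01,0,0,1.2,1],
])

```text
clock: 6.1
tool_pos: [0.5918, -0.0364, 0.1599]
eef_rot: [[0.676, 0.737, -0.0], [0.737, -0.676, 0.0], [-0.0, -0.0, -1.0]]
wrist_force: [0.5, 0.3, -2.0]
finger_gap: 0.061
```

```bash
python3 go.py .5935 -.036 .18 -6.2 
```

```text
[0.0014, 0.001, -0.0201, -0.0002, 0.0004, 0.9373]
6.1 [ 0.5918 -0.0364  0.1599] [-30.8  36.5  45.2 114.3 -37.   44.5  -6.1] 0.06096461268052069
```

apply_moves([
  [0,0,-0.02,0,0,0.1,1],
  [0,0,-0.02,0,0,0.2,1],
  [0,0,-0.02,0,0,0.3,1],
  [0,0,-0.02,0,0,0.4,1],
  [0,0,-0.02,0,0,0.45,1],
])

```text
clock: 6.52
tool_pos: [0.5917, -0.0368, 0.1799]
eef_rot: [[0.929, 0.37, -0.001], [0.37, -0.929, 0.0], [-0.0, -0.0, -1.0]]
wrist_force: [-0.0, -0.0, -1.6]
finger_gap: 0.0613
```

```bash
python3 go.py .5935 -.036 .18 -6.2 
```

```text
[0.0019, -0.0001, -0.0001, -0.0002, 0.0005, 0.4869]
6.5167 [ 0.5917 -0.0368  0.1799] [-35.6  38.3  54.3 113.6 -41.2  49.8 -27. ] 0.06128475962202769
```

apply_moves([
  [0.001,0,0,0,0,0.1,1],
  [0.001,0,0,0,0,0.2,1],
  [0.0015,0,0,0,0,0.3,1],
  [0.0015,0,0,0,0,0.4,1],
  [0.0015,0,0,0,0,0.487,1],
  [0.0015,0,0,0,0,0.487,1],
  [0.0015,0,0,0,0,0.487,1],
])

```text
clock: 7.1
tool_pos: [0.5931, -0.0365, 0.1797]
eef_rot: [[0.995, -0.1, -0.001], [-0.1, -0.995, -0.0], [-0.001, 0.001, -1.0]]
wrist_force: [0.3, 0.8, -2.8]
finger_gap: 0.061
```

```bash
python3 go.py .5935 -.036 .18 -6.2;  python3 - <<'E'
from h import *
for n in ["wrist","top"]:
    im,K,V=cam(n); np.savez(f"4{n}.npz",K=K,V=V); cv2.imwrite(f"pics/4{n}.png",im)
E
```

```text
[0.0003, -0.0005, -0.0003, 0.0005, 0.0008, 0.008]
7.1 [ 0.5931 -0.0365  0.1797] [-38.8  42.2  61.9 113.6 -46.9  54.1 -48.2] 0.06103341735718227
```

View pics/4wrist.png

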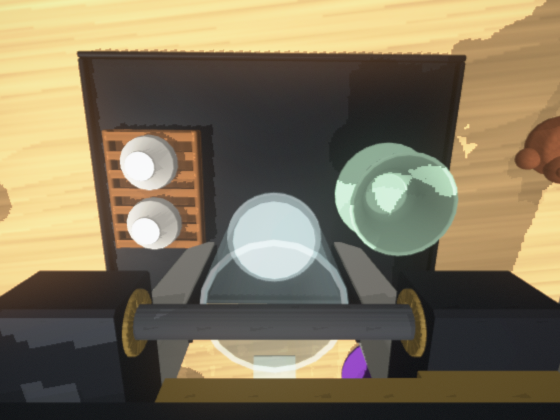

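View pics/4top.png

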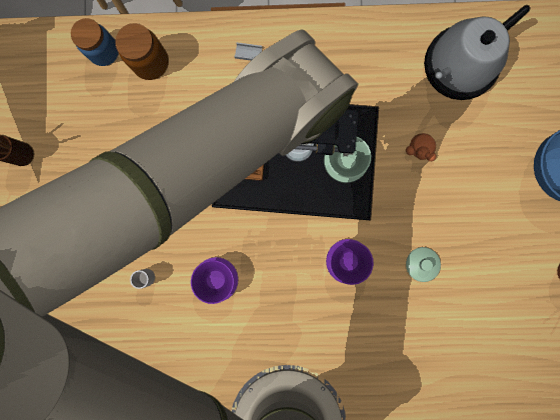

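```bash
python3 - <<'E'
from h import *
d=np.load("4wrist.npz");K,V=d["K"],d["V"];im=cv2.imread("pics/4wrist.png")
a=-.1075; 
def mk(c,a):
    R=np.array([[np.cos(a),-np.sin(a)],[np.sin(a),np.cos(a)]]);return lambda x,y,z:[*(R@[x,y]+c),z]
T=mk([.5935,-.0365],a)
big=crop(im,70,40,400,250,2)
def dr(p,col): cv2.polylines(big,[np.int32((proj(K,V,p)-[70,40]+.5)*2)],False,col,1)
dr([T(-.13,.18,.014),T(.13,.18,.014),T(.13,-.18,.014),T(-.13,-.18,.014)],(0,0,255))
dr([T(-.06,.16,.026),T(.06,.16,.026),T(.06,.07,.026),T(-.06,.07,.026),T(-.06,.16,.026)],(0,255,0))
g=T(0,-.115,0)
dr(circ(g,.047,.069),(255,0,0));dr(circ(g,.05,.017),(0,255,255))
cv2.imwrite("pics/4o.png",big)
E
```

```text
(no output)
```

View pics/4o.png

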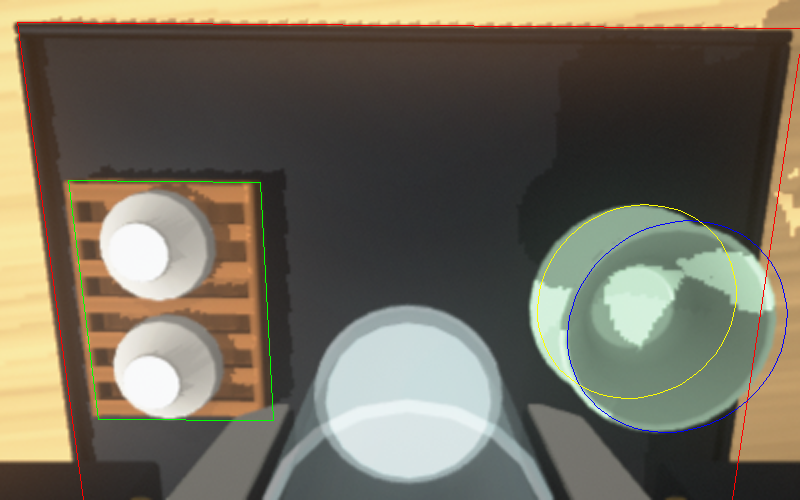

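apply_moves([
  [0,-0.001,0.035,0,0,0.008,1],
  [0,-0.001,0.07,0,0,0.008,1],
  [0,-0.001,0.1,0,0,0.008,1],
  [0,-0.001,0.12,0,0,0.008,1],
  [0,-0.001,0.128,0,0,0.008,1],
  [0,-0.001,0.131,0,0,0.008,1],
  [0,-0.001,0.134,0,0,0.008,1],
  [0,-0.001,0.136,0,0,0.008,1],
  [0,-0.001,0.137,0,0,0.008,1],
  [0,-0.001,0.137,0,0,0.008,1],
])

```text
clock: 8.03
tool_pos: [0.5939, -0.0356, 0.0437]
eef_rot: [[0.994, -0.11, 0.001], [-0.11, -0.994, 0.0], [0.001, -0.0, -1.0]]
wrist_force: [-0.0, 0.6, -2.1]
finger_gap: 0.0607
```

```bash
python3 go.py .5935 -.0358 .0415 -6.2;  python3 - <<'E'
from h import *
print(env.observe()["wrist_force"])
for n in ["wrist","side"]:
    im,K,V=cam(n); np.savez(f"5{n}.npz",K=K,V=V); cv2.imwrite(f"pics/5{n}.png",im if n=="wrist" else crop(im,180,130,140,100,5))
E
```

```text
[-0.0003, 0.0003, 0.0022, -0.0002, -0.001, -0.0025]
8.0333 [ 0.5939 -0.0356  0.0437] [-30.   48.6  45.7 118.1 -58.1  39.3 -41.1] 0.06074500885530477
[-0.0162  0.6492 -2.0853]
```

View pics/5side.png

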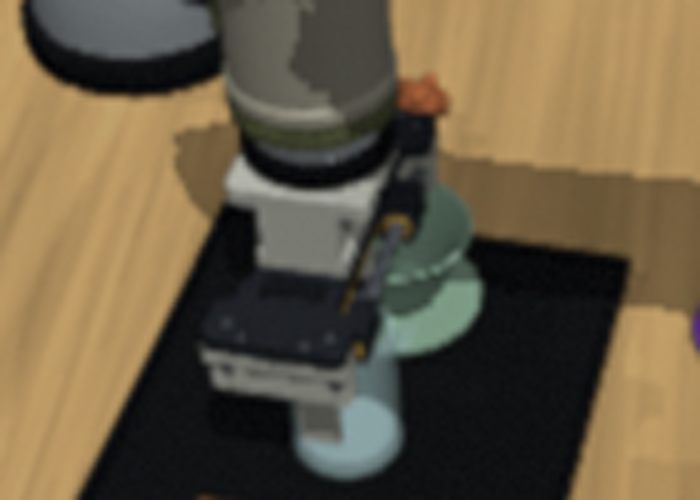

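View pics/5wrist.png

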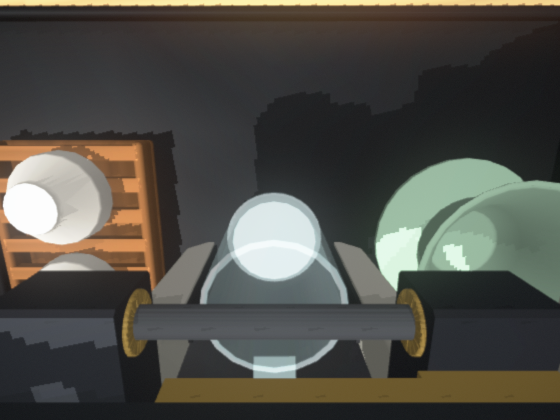

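apply_moves([
  [0,0,0.001,0,0,0,1],
  [0,0,0.002,0,0,0,1],
  [0,0,0.0025,0,0,0,1],
  [0,0,0.0025,0,0,0,1],
])

```text
clock: 8.47
tool_pos: [0.5938, -0.0355, 0.0417]
eef_rot: [[0.994, -0.111, 0.001], [-0.111, -0.994, 0.001], [0.001, -0.001, -1.0]]
wrist_force: [-2.0, 2.0, 10.8]
finger_gap: 0.0608
```

```bash
python3 go.py .5935 -.0358 .0415 -6.2
```

```text
[-0.0003, 0.0003, 0.0002, -0.001, -0.0011, -0.0029]
8.4667 [ 0.5938 -0.0355  0.0417] [-29.7  48.6  45.2 118.2 -58.1  38.9 -41.1] 0.06075653566967659
```

Contact (10.8 N up). Open modestly and rise.

apply_moves([
  [0,0,-0.0005,0,0,0,-0.6],
  [0,0,-0.0005,0,0,0,-0.6],
  [0,0,-0.0005,0,0,0,-0.6],
  [0,0,-0.02,0,0,0,-0.6],
  [0,0,-0.05,0,0,0,-0.6],
  [0,0,-0.085,0,0,0,-0.6],
  [0,0,-0.12,0,0,0,-0.6],
  [0,0,-0.15,0,0,0,-0.6],
])

```text
clock: 9.13
tool_pos: [0.5934, -0.036, 0.1926]
eef_rot: [[0.994, -0.112, 0.0], [-0.112, -0.994, -0.001], [0.0, 0.001, -1.0]]
wrist_force: [0.2, -0.5, -0.8]
finger_gap: 0.0743
```

```bash
python3 go.py .58 .15 .22 110;  python3 - <<'E'
from h import *
print(env.observe()["wrist_force"])
for n in ["wrist"]:
    im,K,V=cam(n); np.savez(f"6{n}.npz",K=K,V=V); cv2.imwrite(f"pics/6{n}.png",im)
E
```

```text
[-0.0341, -0.1834, -0.0275, 0.0008, 0.0004, -2.0317]
9.1333 [ 0.5934 -0.036   0.1926] [-37.9  39.4  58.9 112.8 -42.8  53.  -53.1] 0.07433665641229559
[ 0.1814 -0.5309 -0.7575]
```

View pics/6wrist.png

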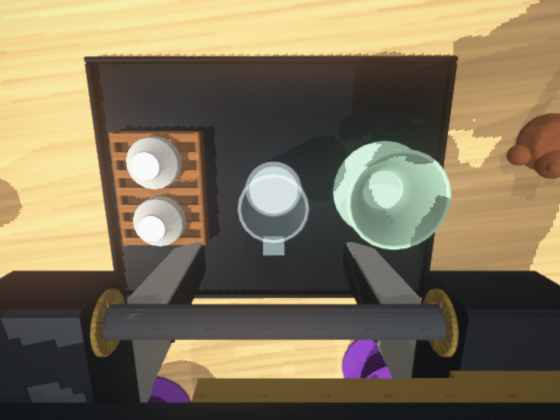

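apply_moves([
  [0,-0.01,-0.02,0,0,-0.12,-1],
  [-0.005,-0.03,-0.04,0,0,-0.24,-1],
  [-0.01,-0.05,-0.05,0,0,-0.36,-1],
  [-0.015,-0.07,-0.05,0,0,-0.48,-1],
  [-0.02,-0.09,-0.05,0,0,-0.6,-1],
  [-0.025,-0.11,-0.05,0,0,-0.72,-1],
  [-0.028,-0.13,-0.05,0,0,-0.84,-1],
  [-0.028,-0.15,-0.05,0,0,-0.96,-1],
  [-0.028,-0.16,-0.05,0,0,-1.08,-1],
  [-0.028,-0.17,-0.05,0,0,-1.2,-1],
])

```text
clock: 10.02
tool_pos: [0.5844, 0.1379, 0.2403]
eef_rot: [[0.457, 0.889, -0.0], [0.889, -0.457, 0.0], [0.0, -0.0, -1.0]]
wrist_force: [0.2, -1.3, -0.3]
finger_gap: 0.0931
```

```bash
python3 go.py .59 .24 .24 130
```

```text
[0.0934, -0.0417, 0.0003, -0.0001, -0.0001, -1.1728]
10.0167 [0.5844 0.1379 0.2403] [-47.6  29.8  43.9 109.  -26.   51.6 -18.1] 0.09306672350676591
```

apply_moves([
  [0.01,0,0,0,0,-0.12,-1],
  [0.02,-0.01,0,0,0,-0.24,-1],
  [0.03,-0.015,0,0,0,-0.36,-1],
  [0.045,-0.02,0,0,0,-0.48,-1],
  [0.06,-0.03,0,0,0,-0.6,-1],
  [0.075,-0.035,0,0,0,-0.72,-1],
  [0.09,-0.04,0,0,0,-0.84,-1],
  [0.093,-0.042,0,0,0,-0.96,-1],
  [0.093,-0.042,0,0,0,-1.08,-1],
  [0.093,-0.042,0,0,0,-1.2,-1],
])

```text
clock: 10.85
tool_pos: [0.5902, 0.2389, 0.2401]
eef_rot: [[-0.663, 0.749, -0.0], [0.749, 0.663, -0.0], [0.0, -0.0, -1.0]]
wrist_force: [0.8, -0.2, -0.5]
finger_gap: 0.093
```

```bash
python3 go.py .592 .3195 .22 174
```

```text
[0.0592, 0.0548, 0.0201, -0.0003, -0.0003, -0.7413]
10.85 [0.5902 0.2389 0.2401] [-42.8  28.3  23.4 103.6 -14.1  51.   28.6] 0.09297531829434441
```

apply_moves([
  [0.01,0.01,0.01,0,0,-0.12,-1],
  [0.02,0.02,0.02,0,0,-0.24,-1],
  [0.03,0.03,0.02,0,0,-0.36,-1],
  [0.045,0.04,0.02,0,0,-0.48,-1],
  [0.059,0.055,0.02,0,0,-0.6,-1],
  [0.059,0.055,0.02,0,0,-0.74,-1],
  [0.059,0.055,0.02,0,0,-0.74,-1],
  [0.059,0.055,0.02,0,0,-0.74,-1],
])

```text
clock: 11.52
tool_pos: [0.593, 0.3182, 0.2202]
eef_rot: [[-0.993, 0.115, -0.001], [0.115, 0.993, -0.0], [0.0, -0.0, -1.0]]
wrist_force: [0.5, -1.4, 0.6]
finger_gap: 0.0929
```

```bash
python3 go.py .592 .3195 .036 173.8;  python3 - <<'E'
from h import *
im,K,V=cam("wrist"); np.savez("7.npz",K=K,V=V)
for c,col in [((.592,.3195),(0,0,255))]:
    for z in (0,.08): cv2.polylines(im,[np.int32(proj(K,V,circ(c,.027,z))+.5)],True,col,1)
cv2.imwrite("pics/7.png",im)
E
```

```text
[0.0011, 0.0012, 0.1842, -0.0004, -0.0005, -0.0075]
11.5167 [0.593  0.3182 0.2202] [-40.1  30.9  10.8  99.3  -7.2  50.5  57.2] 0.09292812780162557
```

View pics/7.png

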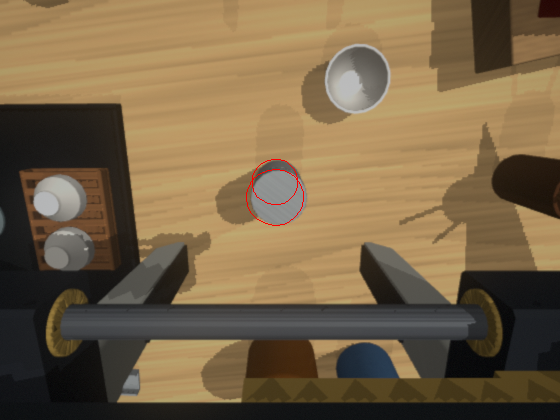

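apply_moves([
  [0.001,0.001,0.04,0,0,-0.007,-1],
  [0.001,0.001,0.08,0,0,-0.007,-1],
  [0.001,0.001,0.12,0,0,-0.007,-1],
  [0.001,0.001,0.15,0,0,-0.007,-1],
  [0.001,0.001,0.175,0,0,-0.007,-1],
  [0.001,0.001,0.185,0,0,-0.007,-1],
  [0.001,0.001,0.185,0,0,-0.007,-1],
  [0.001,0.001,0.185,0,0,-0.007,-1],
])

```text
clock: 12.23
tool_pos: [0.5926, 0.3196, 0.0361]
eef_rot: [[-0.994, 0.108, 0.0], [0.108, 0.994, -0.0], [-0.0, -0.0, -1.0]]
wrist_force: [0.5, 0.3, 0.6]
finger_gap: 0.0931
```

apply_moves([
  [0,0,0,0,0,0,1],
  [0,0,0,0,0,0,1],
  [0,0,0,0,0,0,1],
  [0,0,0,0,0,0,1],
  [0,0,0,0,0,0,1],
  [0,0,0,0,0,0,1],
  [0,0,0,0,0,0,1],
], force=20)

```text
clock: 12.82
tool_pos: [0.5924, 0.3205, 0.036]
eef_rot: [[-0.994, 0.105, 0.001], [0.105, 0.994, 0.001], [-0.001, 0.001, -1.0]]
wrist_force: [-0.8, 0.8, 3.8]
finger_gap: 0.0536
```

```bash
python3 go.py .67 .1 .2 173.8;  python3 - <<'E'
from h import *
im,K,V=cam("wrist")
for c,col in [((.592,.3195),(0,0,255))]:
    for z in (0,.08): cv2.polylines(im,[np.int32(proj(K,V,circ(c,.027,z))+.5)],True,col,1)
cv2.imwrite("pics/8.png",im)
E
```

```text
[-0.1006, -0.2109, -0.1641, 0.0007, 0.0006, 0.0025]
12.8167 [0.5924 0.3205 0.036 ] [-37.8  43.6   7.3 106.1  -9.8  30.9  59.8] 0.0535631115778161
```

View pics/8.png

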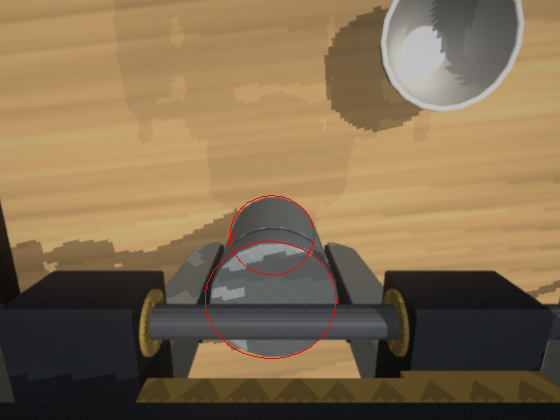

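apply_moves([
  [0,0,-0.03,0,0,0,1],
  [0,0,-0.07,0,0,0,1],
  [0,0,-0.11,0,0,0,1],
  [-0.01,-0.03,-0.15,0,0,0,1],
  [-0.02,-0.06,-0.16,0,0,0,1],
  [-0.035,-0.1,-0.16,0,0,0,1],
  [-0.048,-0.14,-0.16,0,0,0,1],
  [-0.06,-0.18,-0.16,0,0,0,1],
  [-0.073,-0.22,-0.16,0,0,0,1],
  [-0.086,-0.26,-0.16,0,0,0,1],
])

```text
clock: 13.7
tool_pos: [0.6494, 0.0526, 0.1955]
eef_rot: [[-0.994, 0.105, -0.001], [0.105, 0.994, -0.0], [0.001, -0.0, -1.0]]
wrist_force: [0.2, 0.4, -2.2]
finger_gap: 0.0531
```

```bash
python3 go.py .671 -.0442 .2 173.8
```

```text
[-0.0317, -0.094, -0.0045, -0.0002, -0.0006, 0.0026]
13.7 [0.6494 0.0526 0.1955] [-16.1  30.9   9.8 103.5  -7.   46.2  81.1] 0.05311380737905467
```

apply_moves([
  [-0.012,-0.035,0,0,0,0,1],
  [-0.024,-0.07,0,0,0,0,1],
  [-0.031,-0.093,0,0,0,0,1],
  [-0.0315,-0.0935,0,0,0,0,1],
  [-0.0315,-0.0935,0,0,0,0,1],
  [-0.0315,-0.0935,0,0,0,0,1],
])

```text
clock: 14.2
tool_pos: [0.6708, -0.0408, 0.1952]
eef_rot: [[-0.994, 0.105, -0.001], [0.105, 0.994, 0.001], [0.001, 0.001, -1.0]]
wrist_force: [0.3, 0.8, -1.7]
finger_gap: 0.0538
```

```bash
python3 go.py .671 -.0442 .042 173.8;  python3 - <<'E'
from h import *
im,K,V=cam("wrist");np.savez("9.npz",K=K,V=V);cv2.imwrite("pics/9r.png",im)
a=-.1075;t=np.array([np.cos(a),np.sin(a)])
def cc(c,r,z,col): cv2.polylines(im,[np.int32(proj(K,V,circ(c,r,z))+.5)],True,col,1)
p=np.array([.5935,-.0358]);cc(p,.03,.006,(0,0,255));cc(p,.03,.091,(0,0,255))
g=p+.115*np.array([t[1],-t[0]]);cc(g,.047,.069,(255,0,0));cc(g,.05,.017,(0,255,255))
cv2.imwrite("pics/9.png",im)
E
```

```text
[-0.0008, -0.0035, 0.1532, 0.0006, -0.0011, 0.0027]
14.2 [ 0.6708 -0.0408  0.1952] [ -7.6  32.3   9.6 100.7  -7.   47.6  89.3] 0.053837715301248756
```

View pics/9.png

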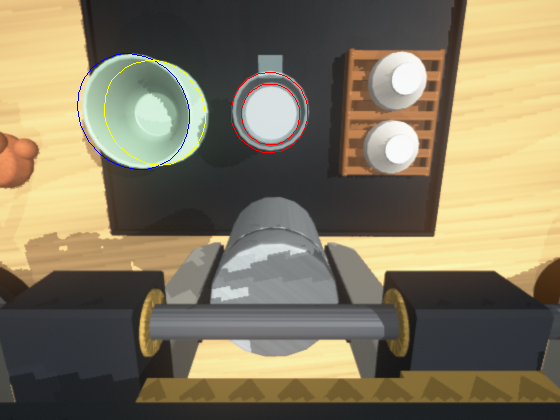

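apply_moves([
  [-0.0005,-0.0035,0.035,0,0,0.003,1],
  [-0.0005,-0.0035,0.07,0,0,0.003,1],
  [-0.0005,-0.0035,0.105,0,0,0.003,1],
  [-0.0005,-0.0035,0.13,0,0,0.003,1],
  [-0.0005,-0.0035,0.142,0,0,0.003,1],
  [-0.0005,-0.0035,0.146,0,0,0.003,1],
  [-0.0005,-0.0035,0.149,0,0,0.003,1],
  [-0.0005,-0.0035,0.151,0,0,0.003,1],
  [-0.0005,-0.0035,0.151,0,0,0.003,1],
  [-0.0005,-0.0035,0.151,0,0,0.003,1],
])

```text
clock: 15.08
tool_pos: [0.6721, -0.0451, 0.0461]
eef_rot: [[-0.994, 0.109, 0.002], [0.109, 0.994, 0.0], [-0.002, 0.0, -1.0]]
wrist_force: [0.8, 0.8, -0.7]
finger_gap: 0.0538
```

```bash
python3 go.py .671 -.0442 .042 173.8; python3 - <<'E'
from h import *
print(env.observe()["wrist_force"])
im,K,V=cam("wrist");cv2.imwrite("pics/10.png",im)
a=-.1075;t=np.array([np.cos(a),np.sin(a)])
E
```

```text
[0.0012, 0.0008, 0.0041, 0.0003, 0.0021, -0.0005]
15.0833 [ 0.6721 -0.0451  0.0461] [ -5.4  42.7   7.  105.9  -9.1  31.7  91.2] 0.05380882105996881
[ 0.8069  0.7669 -0.7153]
```

View pics/10.png

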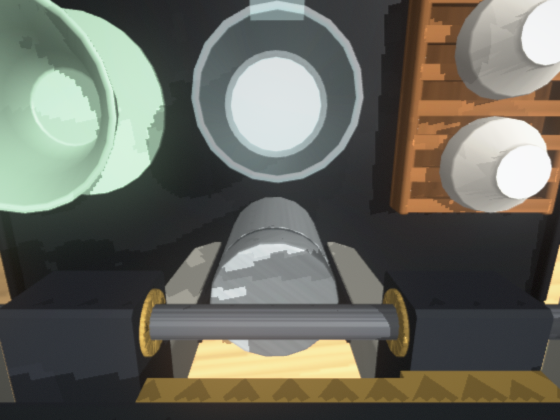

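apply_moves([
  [0.0008,0.0005,0.001,0,0,0,1],
  [0.0008,0.0005,0.0025,0,0,0,1],
  [0.0008,0.0005,0.0035,0,0,0,1],
  [0.0008,0.0005,0.0042,0,0,0,1],
  [0.0008,0.0005,0.0042,0,0,0,1],
])

```text
clock: 15.55
tool_pos: [0.6708, -0.0445, 0.042]
eef_rot: [[-0.994, 0.109, 0.001], [0.109, 0.994, 0.0], [-0.001, 0.0, -1.0]]
wrist_force: [-3.0, 0.5, 13.5]
finger_gap: 0.054
```

apply_moves([
  [0,0,-0.0005,0,0,0,-0.6],
  [0,0,-0.0005,0,0,0,-0.6],
  [0,0,-0.0005,0,0,0,-0.6],
  [0,0,-0.03,0,0,0,-0.6],
  [0,0,-0.06,0,0,0,-0.6],
  [0,0,-0.1,0,0,0,-1],
  [0,0,-0.14,0,0,0,-1],
  [0,0,-0.18,0,0,0,-1],
  [0,0,-0.2,0,0,0,-1],
])

```text
clock: 16.3
tool_pos: [0.6721, -0.0449, 0.2455]
eef_rot: [[-0.994, 0.109, 0.005], [0.109, 0.994, -0.0], [-0.005, 0.001, -1.0]]
wrist_force: [1.1, -0.2, 0.4]
finger_gap: 0.0922
```

```bash
python3 go.py .5 .16 .24 173.8 .345 .29 .24 173.8;  python3 - <<'E'
from h import *
im,K,V=cam("wrist");np.savez("11.npz",K=K,V=V);cv2.imwrite("pics/11r.png",im)
a=-.1075;t=np.array([np.cos(a),np.sin(a)])
def cc(c,r,z,col): cv2.polylines(im,[np.int32(proj(K,V,circ(c,r,z))+.5)],True,col,1)
p=np.array([.5935,-.0358]);cc(p,.03,.006,(0,0,255));cc(p,.03,.091,(0,0,255))
q=p+.078*t;cc(q,.027,.086,(0,0,255))
g=p+.115*np.array([t[1],-t[0]]);cc(g,.047,.069,(255,0,0));cc(g,.05,.017,(0,255,255))
cv2.imwrite("pics/11.png",im)
E
```

```text
[0.1934, 0.185, 0.0045, 0.0005, 0.0055, -0.001]
[0.3616, 0.2973, 0.0036, 0.0005, 0.0055, -0.001]
16.3 [ 0.6721 -0.0449  0.2455] [-7.9 29.4 10.6 98.1 -6.5 52.9 89. ] 0.09222256237101346
```

View pics/11.png

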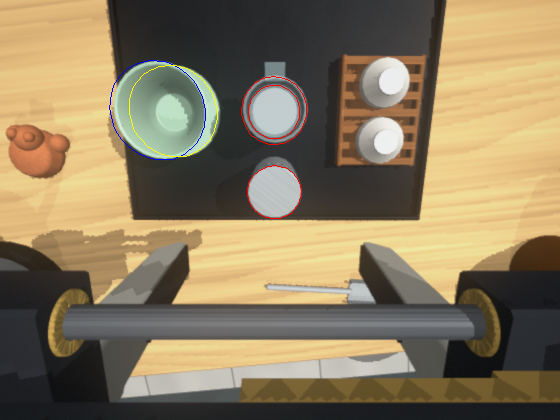

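apply_moves([
  [0.03,0.025,0,0,0.005,0,-1],
  [0.06,0.05,0,0,0.005,0,-1],
  [0.09,0.075,0,0,0.005,0,-1],
  [0.12,0.1,0,0,0.005,0,-1],
  [0.15,0.125,0,0,0.005,0,-1],
  [0.18,0.15,0,0,0.005,0,-1],
  [0.21,0.175,0,0,0.005,0,-1],
  [0.24,0.2,0,0,0.005,0,-1],
  [0.27,0.225,0,0,0.005,0,-1],
  [0.3,0.25,0,0,0.005,0,-1],
])

```text
clock: 17.18
tool_pos: [0.3979, 0.2374, 0.2402]
eef_rot: [[-0.994, 0.109, -0.005], [0.109, 0.994, 0.0], [0.005, -0.0, -1.0]]
wrist_force: [0.5, 2.0, 0.4]
finger_gap: 0.0932
```

```bash
python3 go.py .345 .295 .2 173.8
```

```text
[0.0586, 0.0515, 0.0405, -0.0, -0.005, -0.0008]
17.1833 [0.3979 0.2374 0.2402] [-43.4  14.9   7.2 123.6  -3.   41.9  49.5] 0.09323560801263359
```

apply_moves([
  [0.03,0.025,0.02,0,-0.004,0,-1],
  [0.058,0.05,0.04,0,-0.004,0,-1],
  [0.058,0.05,0.04,0,-0.004,0,-1],
  [0.058,0.05,0.04,0,-0.004,0,-1],
])

```text
clock: 17.52
tool_pos: [0.3451, 0.2936, 0.1996]
eef_rot: [[-0.995, 0.104, -0.003], [0.104, 0.995, -0.002], [0.003, -0.002, -1.0]]
wrist_force: [0.3, 0.0, 0.6]
finger_gap: 0.0929
```

```bash
python3 go.py .331 .306 .024 173.8;  python3 - <<'E'
from h import *
im,K,V=cam("wrist")
cv2.imwrite("pics/12r.png",im)
for z in (0,.06): cv2.polylines(im,[np.int32(proj(K,V,circ((.331,.306),.02,z))+.5)],True,(0,0,255),1)
cv2.imwrite("pics/12.png",im)
E
```

```text
[0.0148, 0.0112, 0.1756, -0.0018, -0.0028, 0.0042]
17.5167 [0.3451 0.2936 0.1996] [-51.6  17.6   5.3 127.4  -2.9  35.2  39.8] 0.09292902303920295
```

View pics/12.png

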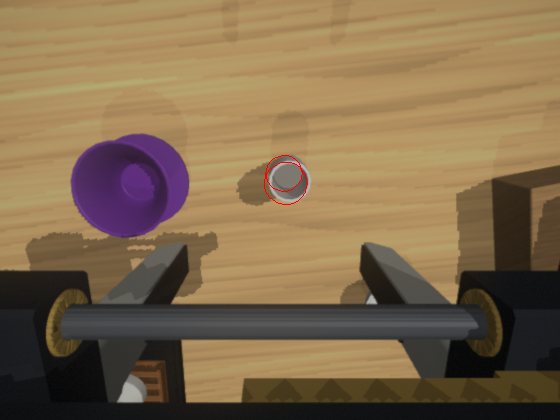

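apply_moves([
  [0.015,0.012,0.03,0,-0.003,0.004,-1],
  [0.015,0.012,0.07,0,-0.003,0.004,-1],
  [0.015,0.012,0.11,0,-0.003,0.004,-1],
  [0.015,0.012,0.14,0,-0.003,0.004,-1],
  [0.015,0.012,0.165,0,-0.003,0.004,-1],
  [0.015,0.012,0.177,0,-0.003,0.004,-1],
  [0.015,0.012,0.177,0,-0.003,0.004,-1],
  [0.015,0.012,0.177,0,-0.003,0.004,-1],
])

```text
clock: 18.23
tool_pos: [0.3345, 0.305, 0.0236]
eef_rot: [[-0.993, 0.115, 0.002], [0.115, 0.993, -0.001], [-0.002, -0.001, -1.0]]
wrist_force: [-0.2, 0.5, 0.7]
finger_gap: 0.0931
```

```bash
python3 go.py .331 .3068 .022 173.8;  python3 - <<'E'
from h import *
im,K,V=cam("wrist")
for z in (0,.06): cv2.polylines(im,[np.int32(proj(K,V,circ((.331,.3068),.02,z))+.5)],True,(0,0,255),1)
cv2.imwrite("pics/13.png",im)
E
```

```text
[0.0037, 0.0014, 0.0016, -0.0013, 0.002, -0.007]
18.2333 [0.3345 0.305  0.0236] [-50.6  36.9   1.4 135.3  -5.1   7.8  38.9] 0.09313513463344693
```

View pics/13.png

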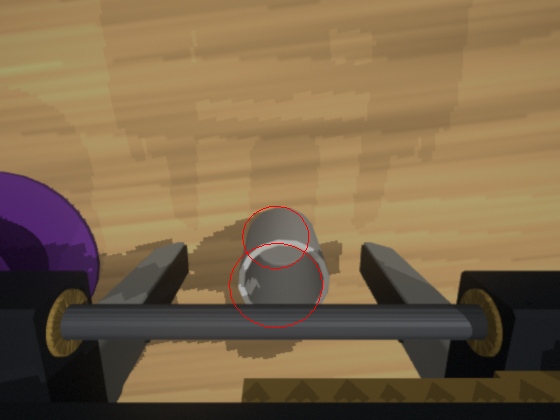

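apply_moves([
  [0,0.001,0,0,0,0,1],
  [0,0.001,0,0,0,0,1],
  [0,0.001,0,0,0,0,1],
  [0,0.001,0,0,0,0,1],
  [0,0.001,0,0,0,0,1],
  [0,0.001,0,0,0,0,1],
  [0,0.001,0,0,0,0,1],
], force=15)

```text
clock: 18.87
tool_pos: [0.3334, 0.3072, 0.0239]
eef_rot: [[-0.994, 0.112, 0.002], [0.112, 0.994, -0.0], [-0.002, 0.0, -1.0]]
wrist_force: [0.0, 0.8, -0.0]
finger_gap: 0.0509
```

```bash
python3 go.py .331 .3068 .022 173.8;  python3 - <<'E'
from h import *
im,K,V=cam("wrist")
s=env.observe();c=s["tool_pos"][:2];print(s["wrist_force"])
for z in (0,.06): cv2.polylines(im,[np.int32(proj(K,V,circ(c,.02,z))+.5)],True,(0,0,255),1)
cv2.imwrite("pics/14.png",crop(im,180,190,200,150,4))
E
```

```text
[0.0023, -0.0007, 0.0019, 0.0002, 0.0022, -0.0044]
18.8667 [0.3334 0.3072 0.0239] [-50.8  36.9   1.3 135.2  -5.1   7.8  38.8] 0.050942876470151895
[ 0.0699  0.9482 -0.1629]
```

View pics/14.png

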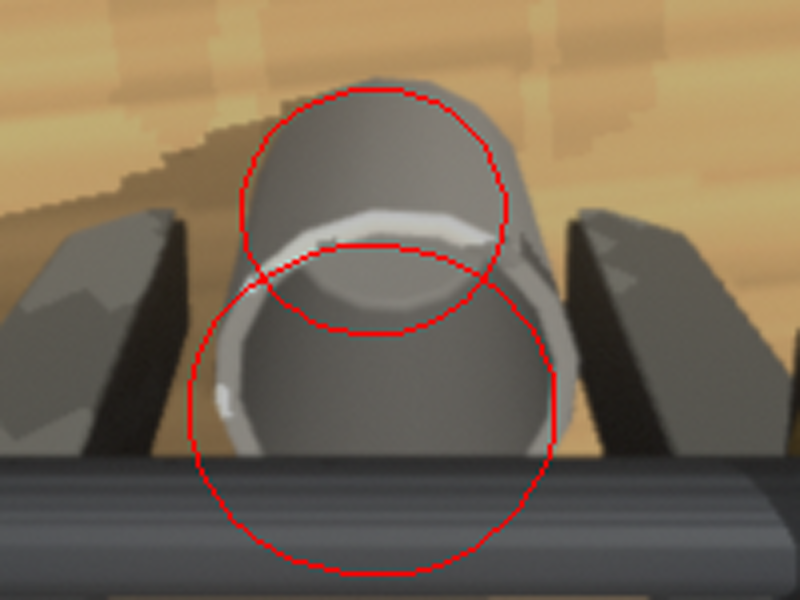

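apply_moves([
  [0,0,0,0,0,0,1],
  [0,0,0,0,0,0,1],
  [0,0,0,0,0,0,1],
  [0,0,0,0,0,0,1],
])

```text
clock: 19.25
tool_pos: [0.3334, 0.3073, 0.0237]
eef_rot: [[-0.994, 0.112, 0.002], [0.112, 0.994, -0.0], [-0.002, 0.0, -1.0]]
wrist_force: [0.7, 0.7, 1.6]
finger_gap: 0.0401
```

```bash
python3 - <<'E'
from h import *
im,K,V=cam("wrist")
s=env.observe();c=s["tool_pos"][:2]-[.002,0];print(s["wrist_force"],s["tool_pos"])
for z in (0,.06): cv2.polylines(im,[np.int32(proj(K,V,circ(c,.02,z))+.5)],True,(0,0,255),1)
cv2.imwrite("pics/15.png",crop(im,180,190,200,150,4))
E
```

```text
[0.7944 1.7866 0.5648] [0.3334 0.3072 0.0237]
```

View pics/15.png

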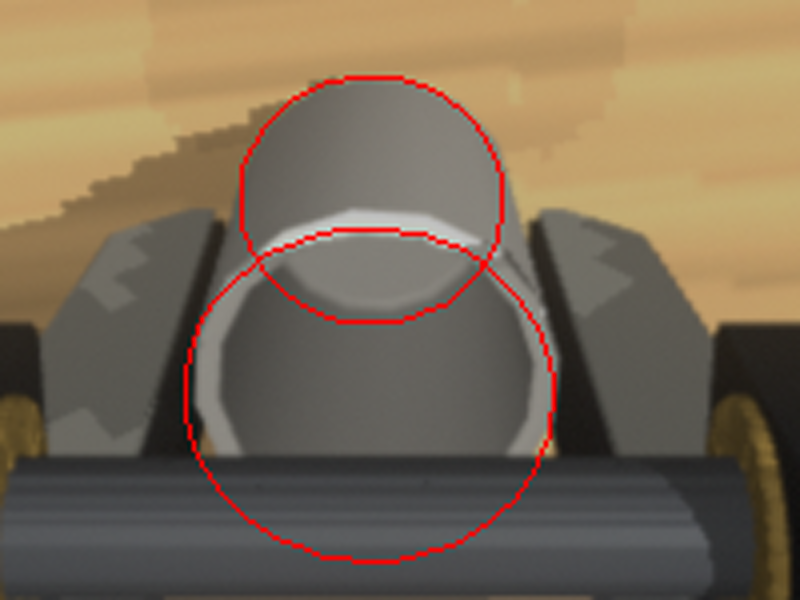

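```bash
cat > gfit.py <<'E'
from h import *
from scipy.optimize import minimize
def mask(im):
    hsv=cv2.cvtColor(im,cv2.COLOR_BGR2HSV)
    m=cv2.inRange(hsv,(50,30,60),(95,255,255)); return m
def gfit(im,K,V,g0,parts=((.047,.069),(.05,.017),(.05,.008))):
    h,w=im.shape[:2]
    p0=np.vstack([proj(K,V,circ(g0,r,z)) for r,z in parts])
    lo=np.maximum(p0.min(0)-12,0).astype(int);hi=(p0.max(0)+12).astype(int)
    m=mask(im);mm=np.zeros_like(m);mm[lo[1]:hi[1],lo[0]:hi[0]]=m[lo[1]:hi[1],lo[0]:hi[0]]
    cs,_=cv2.findContours(mm,cv2.RETR_EXTERNAL,cv2.CHAIN_APPROX_NONE)
    big=max(cs,key=cv2.contourArea);M=np.zeros_like(m);cv2.fillPoly(M,[big],255)
    S=4
    Mb=cv2.resize(M,None,fx=S,fy=S,interpolation=cv2.INTER_LINEAR)>127
    def cost(g):
        H=np.zeros(Mb.shape,np.uint8)
        u=np.zeros_like(H)
        pts=np.vstack([proj(K,V,circ(g,r,z)) for r,z in parts[:1]]); cv2.fillPoly(H,[np.int32((pts+.5)*S)],255)
        pts=np.vstack([proj(K,V,circ(g,r,z)) for r,z in parts[1:]]); cv2.fillPoly(H,[cv2.convexHull(np.int32((pts+.5)*S))],255)
        return float(np.sum((H>0)!=Mb))
    best=min(((cost((g0[0]+dx,g0[1]+dy)),dx,dy) for dx in np.arange(-.005,.0051,.001) for dy in np.arange(-.005,.0051,.001)))
    return g0[0]+best[1],g0[1]+best[2],best[0]/Mb[Mb].size
E
python3 - <<'E'
from gfit import *
g0=(.5812,-.1501)
c=optics.camera("top")
print(gfit(cv2.imread("pics/top0.png"),c["camera_matrix"],c["view"],g0))
for n,f in [("4wrist.npz","4wrist.png"),("9.npz","9r.png"),("11.npz","11r.png"),("6wrist.npz","6wrist.png")]:
    d=np.load(n);print(n,gfit(cv2.imread("pics/"+f),d["K"],d["V"],g0))
E
```

```text
(np.float64(0.5822), np.float64(-0.1491), 0.02361759298543346)
4wrist.npz (np.float64(0.5812), np.float64(-0.1461), 0.03297780975813565)
9.npz (np.float64(0.5812), np.float64(-0.1461), 0.06009535609194894)
11.npz (np.float64(0.5812), np.float64(-0.1461), 0.027957890953742945)
6wrist.npz (np.float64(0.5812), np.float64(-0.1461), 0.034507051112704586)
```

```bash
python3 - <<'E'
from h import *
a=-.1075
def mk(c,a):
    R=np.array([[np.cos(a),-np.sin(a)],[np.sin(a),np.cos(a)]]);return lambda x,y,z:[*(R@[x,y]+c),z]
T=mk([.5935,-.0358],a)
d=np.load("11.npz");K,V=d["K"],d["V"];im=cv2.imread("pics/11r.png")
big=crop(im,90,0,360,230,2)
def dr(p,col): cv2.polylines(big,[np.int32((proj(K,V,p)-[90,0]+.5)*2)],False,col,1)
dr([T(-.13,.18,.014),T(.13,.18,.014),T(.13,-.18,.014),T(-.13,-.18,.014)],(0,0,255))
dr([T(-.124,.174,.006),T(.124,.174,.006),T(.124,-.174,.006),T(-.124,-.174,.006)],(255,0,255))
dr([T(-.06,.16,.026),T(.06,.16,.026),T(.06,.07,.026),T(-.06,.07,.026),T(-.06,.16,.026)],(0,255,0))
cv2.imwrite("pics/11o.png",big)
E
```

```text
(no output)
```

View pics/11o.png

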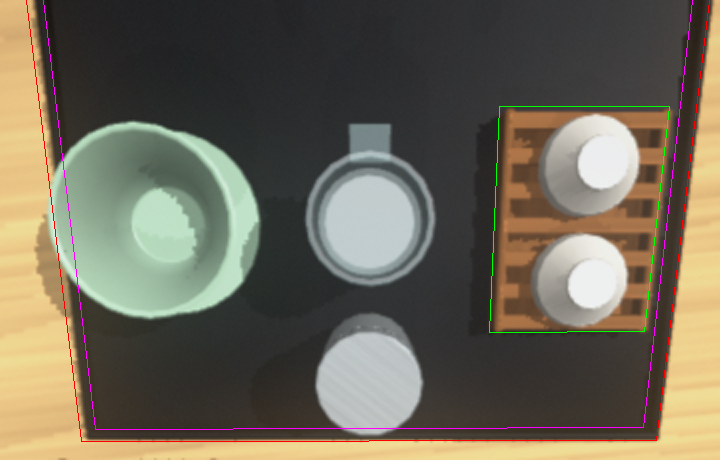

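apply_moves([
  [0,0,-0.02,0,0,0,1],
  [0,0,-0.05,0,0,0,1],
  [0,0,-0.09,0,0,0,1],
  [-0.02,-0.01,-0.13,0,0,0,1],
  [-0.05,-0.03,-0.145,0,0,0,1],
  [-0.08,-0.06,-0.145,0,0,0,1],
  [-0.11,-0.085,-0.145,0,0,0,1],
  [-0.14,-0.11,-0.145,0,0,0,1],
  [-0.165,-0.13,-0.145,0,0,0,1],
  [-0.185,-0.147,-0.145,0,0,0,1],
])

```text
clock: 20.18
tool_pos: [0.5018, 0.1375, 0.1691]
eef_rot: [[-0.993, 0.115, 0.002], [0.115, 0.993, -0.001], [-0.002, -0.001, -1.0]]
wrist_force: [-0.4, 0.9, -1.0]
finger_gap: 0.0407
```

```bash
python3 go.py .494 -.1378 .17 173.8
```

```text
[-0.0239, -0.2744, -0.0007, -0.0006, 0.0022, -0.0069]
20.1833 [0.5018 0.1375 0.1691] [-24.8  24.4   4.3 121.4  -3.   34.2  65.1] 0.040661228339889846
```

apply_moves([
  [-0.003,-0.035,0,0,0.002,-0.007,1],
  [-0.006,-0.07,0,0,0.002,-0.007,1],
  [-0.009,-0.105,0,0,0.002,-0.007,1],
  [-0.012,-0.14,0,0,0.002,-0.007,1],
  [-0.015,-0.175,0,0,0.002,-0.007,1],
  [-0.018,-0.21,0,0,0.002,-0.007,1],
  [-0.021,-0.245,0,0,0.002,-0.007,1],
  [-0.024,-0.274,0,0,0.002,-0.007,1],
  [-0.024,-0.274,0,0,0.002,-0.007,1],
  [-0.024,-0.274,0,0,0.002,-0.007,1],
])

```text
clock: 21.02
tool_pos: [0.4926, -0.1365, 0.1689]
eef_rot: [[-0.994, 0.11, -0.001], [0.11, 0.994, -0.0], [0.001, -0.0, -1.0]]
wrist_force: [0.1, 0.9, -0.6]
finger_gap: 0.0401
```

```bash
python3 go.py .494 -.1378 .0297 173.8; python3 - <<'E'
from gfit import *
im,K,V=cam("wrist"); cv2.imwrite("pics/16.png",im); np.savez("16.npz",K=K,V=V)
E
```

```text
[-0.0016, -0.0011, 0.1392, -0.0003, -0.0008, -0.0016]
21.0167 [ 0.4926 -0.1365  0.1689] [  6.5  23.9   3.5 122.4  -2.5  33.8  95.6] 0.04009402863755781
```

View pics/16.png

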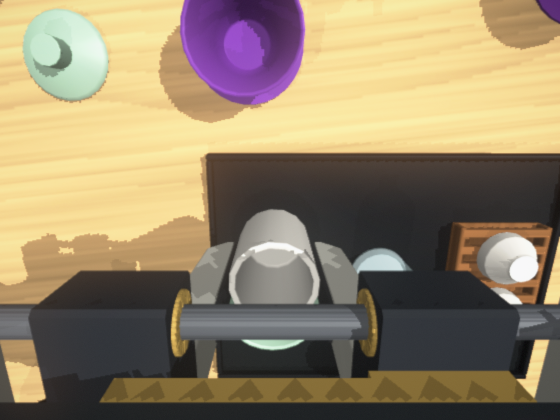

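apply_moves([
  [-0.0015,-0.001,0.035,0,0,-0.001,1],
  [-0.0015,-0.001,0.07,0,0,-0.001,1],
  [-0.0015,-0.001,0.1,0,0,-0.001,1],
  [-0.0015,-0.001,0.12,0,0,-0.001,1],
  [-0.0015,-0.001,0.13,0,0,-0.001,1],
  [-0.0015,-0.001,0.134,0,0,-0.001,1],
  [-0.0015,-0.001,0.136,0,0,-0.001,1],
  [-0.0015,-0.001,0.137,0,0,-0.001,1],
  [-0.0015,-0.001,0.137,0,0,-0.001,1],
])

```text
clock: 21.82
tool_pos: [0.4954, -0.1357, 0.0331]
eef_rot: [[-0.995, 0.104, 0.002], [0.104, 0.995, -0.0], [-0.002, -0.0, -1.0]]
wrist_force: [-0.3, -0.3, -0.6]
finger_gap: 0.0405
```

```bash
python3 go.py .494 -.1378 .0297 173.8; python3 - <<'E'
from gfit import *
print(env.observe()["wrist_force"])
im,K,V=cam("wrist"); cv2.imwrite("pics/17.png",im); np.savez("17.npz",K=K,V=V)
im,K,V=cam("side");cv2.imwrite("pics/17s.png",crop(im,190,130,140,100,5))
E
```

```text
[0.0012, -0.0023, 0.0034, -0.0001, 0.0016, 0.0038]
21.8167 [ 0.4954 -0.1357  0.0331] [  7.9  37.3   1.5 127.3  -3.5  15.4  96.6] 0.04052204218956415
[-0.3023 -0.3305 -0.5862]
```

View pics/17.png

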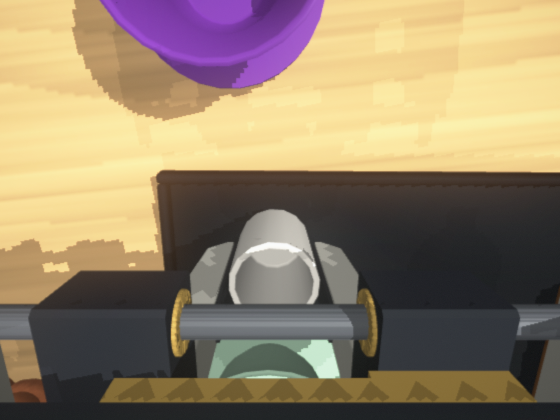

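View pics/17s.png

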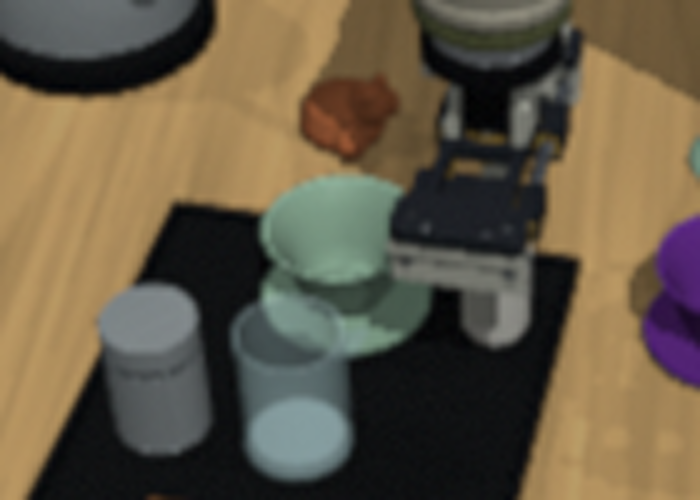

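apply_moves([
  [0.001,-0.001,0.001,0,0,0.003,1],
  [0.001,-0.001,0.002,0,0,0.003,1],
  [0.001,-0.001,0.003,0,0,0.003,1],
  [0.001,-0.001,0.0037,0,0,0.003,1],
  [0.001,-0.001,0.0037,0,0,0.003,1],
])

```text
clock: 22.33
tool_pos: [0.4938, -0.1369, 0.0294]
eef_rot: [[-0.994, 0.108, 0.001], [0.108, 0.994, -0.0], [-0.001, -0.0, -1.0]]
wrist_force: [-1.6, 0.0, 13.8]
finger_gap: 0.0404
```

apply_moves([
  [0,0,-0.0005,0,0,0,-0.3],
  [0,0,-0.0005,0,0,0,-0.3],
  [0,0,-0.0005,0,0,0,-0.3],
  [0,0,-0.0005,0,0,0,-0.3],
  [0,0,-0.03,0,0,0,-0.3],
  [0,0,-0.06,0,0,0,-0.3],
  [0,0,-0.1,0,0,0,-0.3],
  [0,0,-0.14,0,0,0,-0.3],
  [0,0,-0.18,0,0,0,-0.3],
  [0,0,-0.2,0,0,0,-0.3],
])

```text
clock: 23.17
tool_pos: [0.4947, -0.1371, 0.2327]
eef_rot: [[-0.994, 0.108, 0.005], [0.108, 0.994, -0.001], [-0.005, -0.0, -1.0]]
wrist_force: [0.5, -0.3, 0.1]
finger_gap: 0.0606
```

```bash
python3 go.py .6 -.1 .3 173.8 .36 -.30 .2 173.8; python3 - <<'E'
from gfit import *
im,K,V=cam("wrist"); cv2.imwrite("pics/18.png",im); np.savez("18.npz",K=K,V=V)
E
```

```text
[-0.101, 0.0483, -0.0668, -0.0003, 0.0046, 0.0]
[0.1164, -0.1765, 0.0322, -0.0003, 0.0046, 0.0]
23.1667 [ 0.4947 -0.1371  0.2327] [  5.8  18.7   4.4 118.6  -2.1  42.5  95.3] 0.06059516502916121
```

View pics/18.png

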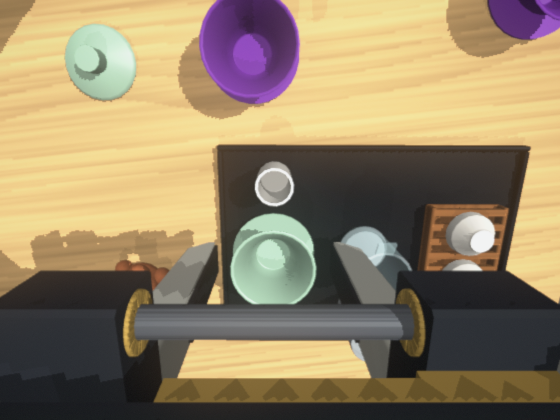

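```bash
python3 - <<'E'
from gfit import *
d=np.load("18.npz");K,V=d["K"],d["V"];im=cv2.imread("pics/18.png")
g=gfit(im,K,V,(.5812,-.148));print(g)
big=crop(im,220,130,110,200,4)
def dr(p,col): cv2.polylines(big,[np.int32((proj(K,V,p)-[220,130]+.5)*4)],False,col,1)
dr(circ(g,.047,.069),(255,0,0));dr(circ(g,.05,.017),(0,0,255))
a=-.1075;t=np.array([np.cos(a),np.sin(a)]);c=np.array(g[:2])-.09*t
dr(circ(c,.02,.006),(0,0,255));dr(circ(c,.02,.066),(255,0,0))
cv2.imwrite("pics/18o.png",big[:600])
E
```

```text
(np.float64(0.5812), np.float64(-0.147), 0.04034641427556021)
```

View pics/18o.png

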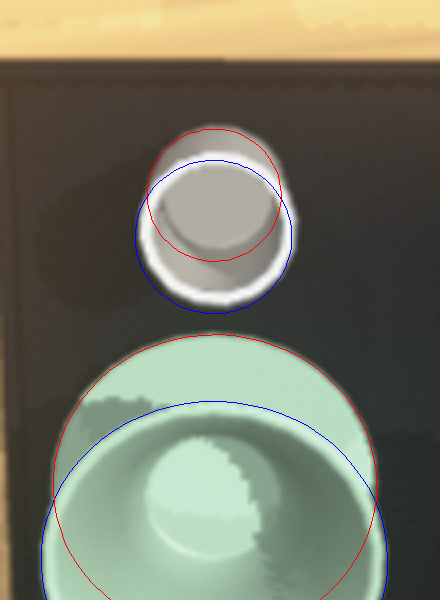

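apply_moves([
  [0.02,-0.03,0.005,0,0.004,0,-0.3],
  [0.04,-0.06,0.01,0,0.004,0,-0.3],
  [0.06,-0.09,0.015,0,0.004,0,-0.3],
  [0.08,-0.12,0.02,0,0.004,0,-0.3],
  [0.1,-0.15,0.03,0,0.004,0,-0.3],
  [0.116,-0.175,0.032,0,0.004,0,-0.3],
  [0.116,-0.175,0.032,0,0.004,0,-0.3],
  [0.116,-0.175,0.032,0,0.004,0,-0.3],
])

```text
clock: 23.88
tool_pos: [0.3582, -0.2993, 0.196]
eef_rot: [[-0.994, 0.111, -0.005], [0.111, 0.994, 0.001], [0.005, 0.0, -1.0]]
wrist_force: [-0.4, 0.1, 0.2]
finger_gap: 0.0605
```

```bash
python3 go.py .344 -.3148 .1 173.8; python3 - <<'E'
from gfit import *
im,K,V=cam("wrist"); cv2.imwrite("pics/19.png",im); np.savez("19.npz",K=K,V=V)
g=gfit(im,K,V,(.344,-.3148),((.039,.005),(.039,.004)));print(g)
big=crop(im,200,110,150,150,4)
def dr(p,col): cv2.polylines(big,[np.int32((proj(K,V,p)-[200,110]+.5)*4)],False,col,1)
dr(circ(g,.039,.005),(0,0,255));dr(circ(g,.013,.034),(255,0,0))
cv2.imwrite("pics/19o.png",big)
E
```

```text
[0.0119, -0.017, 0.096, 0.0002, -0.005, -0.0035]
23.8833 [ 0.3582 -0.2993  0.196 ] [ 28.1  18.9   6.2 126.1  -3.2  35.5 120.2] 0.06048546014502881
(np.float64(0.345), np.float64(-0.3118), 0.0713551680700126)
```

View pics/19o.png

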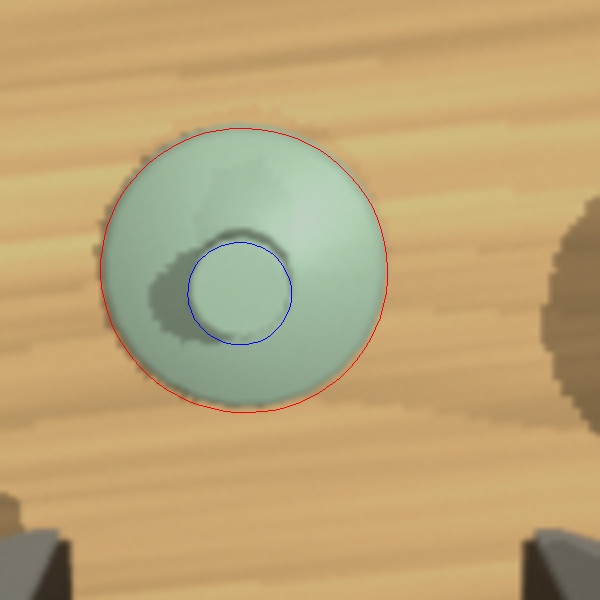

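apply_moves([
  [0.006,-0.007,0.03,0,-0.004,-0.003,-0.3],
  [0.0122,-0.0146,0.06,0,-0.004,-0.003,-0.3],
  [0.0122,-0.0146,0.09,0,-0.004,-0.003,-0.3],
  [0.0122,-0.0146,0.12,0,-0.004,-0.003,-0.3],
  [0.0122,-0.0146,0.14,0,-0.004,-0.003,-0.3],
  [0.0122,-0.0146,0.146,0,-0.004,-0.003,-0.3],
  [0.0122,-0.0146,0.146,0,-0.004,-0.003,-0.3],
  [0.0122,-0.0146,0.146,0,-0.004,-0.003,-0.3],
])

```text
clock: 24.6
tool_pos: [0.346, -0.3108, 0.0508]
eef_rot: [[-0.995, 0.103, -0.0], [0.103, 0.995, 0.0], [0.0, 0.0, -1.0]]
wrist_force: [0.7, -0.9, 0.3]
finger_gap: 0.0605
```

```bash
python3 go.py .3445 -.3125 .02 173.8; python3 - <<'E'
from gfit import *
im,K,V=cam("wrist"); cv2.imwrite("pics/20.png",im); np.savez("20.npz",K=K,V=V)
def dr(p,col): cv2.polylines(im,[np.int32((proj(K,V,p)+.5))],False,col,1)
g=(.3445,-.3125)
dr(circ(g,.039,.005),(0,0,255));dr(circ(g,.013,.034),(255,0,0))
cv2.imwrite("pics/20o.png",im)
E
```

```text
[0.0013, -0.0018, 0.0308, 0.0004, -0.0001, 0.0048]
24.6 [ 0.346  -0.3108  0.0508] [ 33.3  33.9   2.4 133.   -5.9  13.1 125. ] 0.06048912433839432
```

View pics/20o.png

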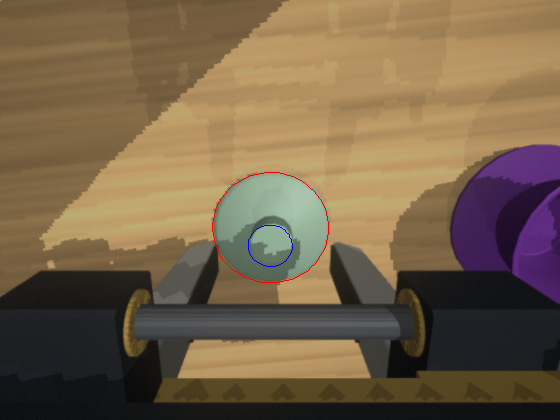

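apply_moves([
  [0.0013,-0.0018,0.01,0,0,0.005,-0.3],
  [0.0013,-0.0018,0.02,0,0,0.005,-0.3],
  [0.0013,-0.0018,0.027,0,0,0.005,-0.3],
  [0.0013,-0.0018,0.0308,0,0,0.005,-0.3],
  [0.0013,-0.0018,0.0308,0,0,0.005,-0.3],
  [0.0013,-0.0018,0.0308,0,0,0.005,-0.3],
])

```text
clock: 25.15
tool_pos: [0.344, -0.3131, 0.0202]
eef_rot: [[-0.994, 0.109, 0.0], [0.109, 0.994, -0.0], [-0.0, -0.0, -1.0]]
wrist_force: [0.6, 0.3, -0.2]
finger_gap: 0.0604
```

```bash
python3 go.py .3445 -.3125 .02 173.8; python3 - <<'E'
from gfit import *
print(env.observe()["wrist_force"])
im,K,V=cam("wrist"); cv2.imwrite("pics/21.png",crop(im,180,180,200,150,4)); np.savez("20.npz",K=K,V=V)
E
```

```text
[-0.0005, 0.0006, 0.0002, -0.0002, 0.0004, -0.0014]
25.15 [ 0.344  -0.3131  0.0202] [ 34.3  37.6   1.5 133.8  -6.1   8.7 125.2] 0.060407894590513364
[ 0.5709  0.3126 -0.1673]
```

View pics/21.png

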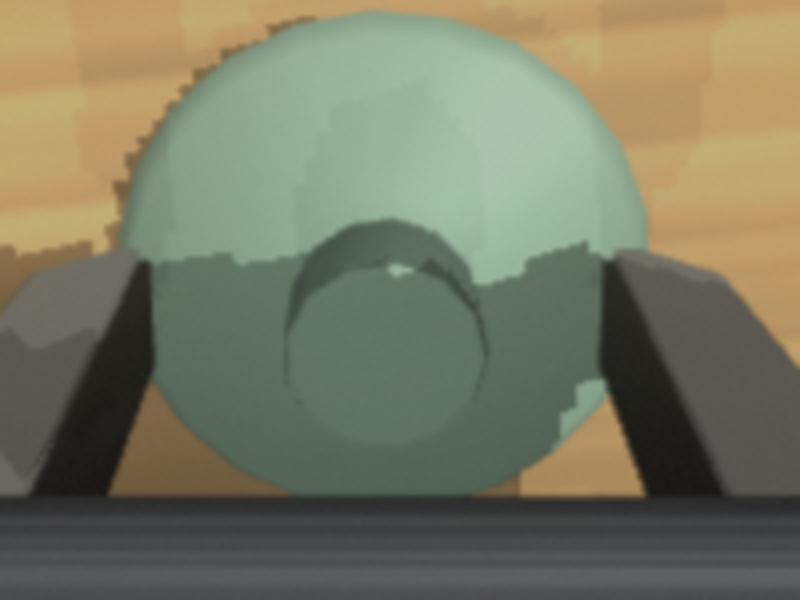

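apply_moves([
  [0,0.0005,0,0,0,0,1],
  [0,0.0005,0,0,0,0,1],
  [0,0.0005,0,0,0,0,1],
  [0,0.0005,0,0,0,0,1],
  [0,0.0005,0,0,0,0,1],
  [0,0.0005,0,0,0,0,1],
  [0,0.0005,0,0,0,0,1],
  [0,0.0005,0,0,0,0,1],
], force=20)

```text
clock: 25.87
tool_pos: [0.3438, -0.3125, 0.0197]
eef_rot: [[-0.994, 0.11, 0.0], [0.11, 0.994, -0.0], [-0.0, -0.0, -1.0]]
wrist_force: [-0.5, -0.2, 1.7]
finger_gap: 0.0255
```

apply_moves([
  [0,0,0,0,0,0,1],
  [0,0,0,0,0,0,1],
  [0,0,-0.01,0,0,0,1],
  [0,0,-0.02,0,0,0,1],
  [0,0,-0.02,0,0,0,1],
])

```text
clock: 26.28
tool_pos: [0.3441, -0.3129, 0.0413]
eef_rot: [[-0.994, 0.11, 0.001], [0.11, 0.994, -0.001], [-0.001, -0.001, -1.0]]
wrist_force: [0.5, 0.4, -0.7]
finger_gap: 0.0254
```

```bash
python3 go.py .57 -.2 .2 173.8; python3 - <<'E'
from gfit import *
print(env.observe()["wrist_force"])
im,K,V=cam("wrist"); cv2.imwrite("pics/22.png",crop(im,180,180,200,150,4)); np.savez("22.npz",K=K,V=V)
E
```

```text
[-0.2123, 0.1368, -0.1586, -0.0008, 0.0014, -0.0017]
26.2833 [ 0.3441 -0.3129  0.0413] [ 33.8  35.1   2.1 133.3  -6.   11.6 125.1] 0.02539288553133141
[ 0.5126  0.3505 -0.7148]
```

View pics/22.png

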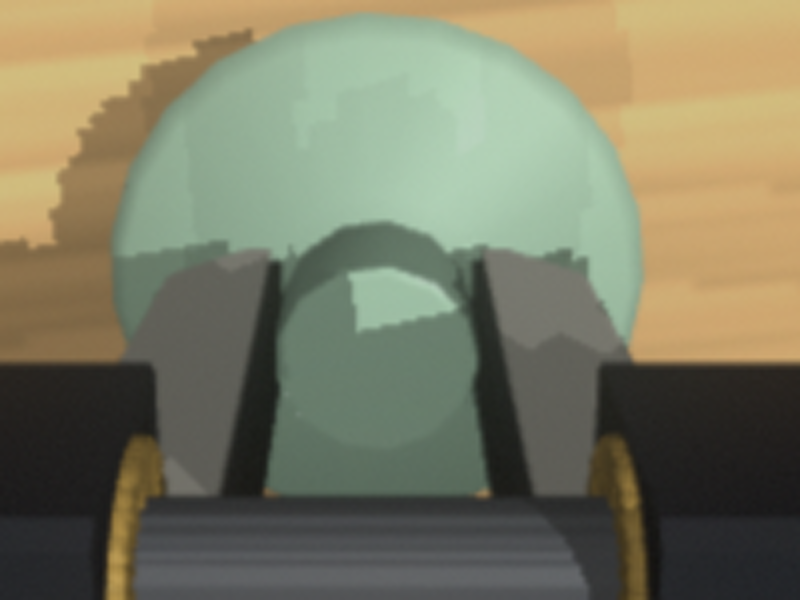

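apply_moves([
  [0,0,-0.02,0,0,0,1],
  [0,0,-0.05,0,0,0,1],
  [0,0,-0.08,0,0,0,1],
  [-0.02,0.018,-0.11,0,0,0,1],
  [-0.045,0.04,-0.13,0,0,0,1],
  [-0.072,0.063,-0.14,0,0,0,1],
  [-0.1,0.088,-0.14,0,0,0,1],
  [-0.127,0.112,-0.14,0,0,0,1],
  [-0.155,0.136,-0.14,0,0,0,1],
  [-0.18,0.158,-0.14,0,0,0,1],
])

```text
clock: 27.17
tool_pos: [0.5417, -0.1734, 0.1797]
eef_rot: [[-0.994, 0.109, 0.0], [0.109, 0.994, 0.0], [-0.0, 0.0, -1.0]]
wrist_force: [-0.2, -1.5, -0.7]
finger_gap: 0.0256
```

```bash
python3 go.py .5812 -.147 .18 173.8
```

```text
[-0.0364, 0.0305, -0.0003, 0.0002, 0.0004, -0.0007]
27.1667 [ 0.5417 -0.1734  0.1797] [  7.   26.5   7.1 115.   -5.1  38.8 101.1] 0.025581925493952124
```

apply_moves([
  [-0.02,0.016,0,0,0,0,1],
  [-0.036,0.03,0,0,0,0,1],
  [-0.0364,0.0305,0.01,0,0,0,1],
  [-0.0364,0.0305,0.03,0,0,0,1],
  [-0.0364,0.0305,0.05,0,0,0,1],
  [-0.0364,0.0305,0.06,0,0,0,1],
  [-0.0364,0.0305,0.06,0,0,0,1],
  [-0.0364,0.0305,0.06,0,0,0,1],
])

```text
clock: 27.83
tool_pos: [0.579, -0.1492, 0.1194]
eef_rot: [[-0.994, 0.11, -0.001], [0.11, 0.994, 0.0], [0.001, -0.0, -1.0]]
wrist_force: [-0.4, -0.1, -0.8]
finger_gap: 0.0255
```

```bash
python3 go.py .5812 -.147 .078 173.8; python3 - <<'E'
from gfit import *
im,K,V=cam("wrist"); np.savez("23.npz",K=K,V=V);cv2.imwrite("pics/23r.png",im)
g=(.5812,-.147)
def dr(p,col): cv2.polylines(im,[np.int32((proj(K,V,p)+.5))],False,col,1)
dr(circ(g,.047,.069),(255,0,0));dr(circ(g,.05,.017),(0,0,255))
cv2.imwrite("pics/23.png",im)
im,K,V=cam("side");cv2.imwrite("pics/23s.png",crop(im,210,130,120,90,5))
E
```

```text
[-0.002, 0.0024, 0.0414, -0.0001, -0.0014, -0.0021]
27.8333 [ 0.579  -0.1492  0.1194] [  4.8  33.    6.2 113.8  -6.1  33.5  98.7] 0.02546874106559849
```

View pics/23.png

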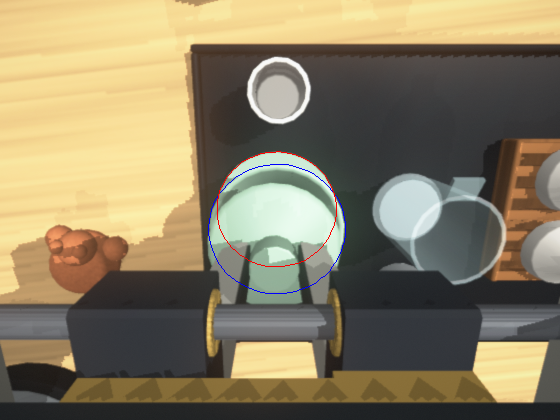

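View pics/23s.png

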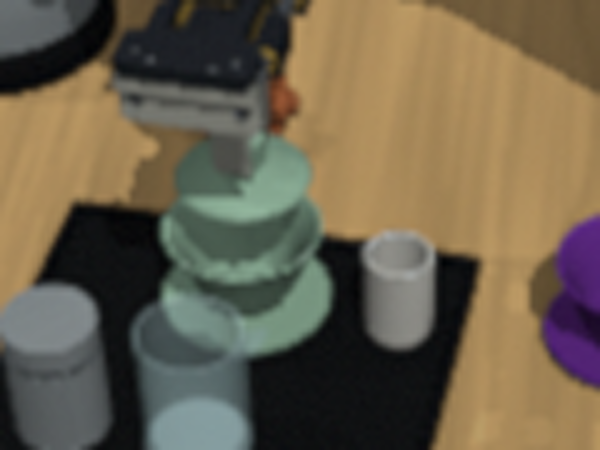

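apply_moves([
  [-0.002,0.002,0.005,0,0,-0.002,1],
  [-0.002,0.002,0.013,0,0,-0.002,1],
  [-0.002,0.002,0.02,0,0,-0.002,1],
  [-0.002,0.002,0.025,0,0,-0.002,1],
  [-0.002,0.002,0.025,0,0,-0.002,1],
  [-0.002,0.002,0.025,0,0,-0.002,1],
])

```text
clock: 28.43
tool_pos: [0.5814, -0.1471, 0.0942]
eef_rot: [[-0.994, 0.108, -0.001], [0.108, 0.994, 0.0], [0.001, -0.0, -1.0]]
wrist_force: [-0.2, -0.9, -0.4]
finger_gap: 0.0256
```

```bash
python3 go.py .5812 -.147 .078 173.8; python3 - <<'E'
from gfit import *
print(env.observe()["wrist_force"])
im,K,V=cam("wrist"); cv2.imwrite("pics/24.png",crop(im,190,120,190,140,4))
im,K,V=cam("side");cv2.imwrite("pics/24s.png",crop(im,210,130,120,90,5))
E
```

```text
[0.0002, 0.0001, 0.0162, -0.0, -0.0011, 0.0004]
28.4333 [ 0.5814 -0.1471  0.0942] [  5.   35.2   5.7 114.5  -6.4  30.7  98.9] 0.025550739008137088
[-0.1624 -0.8576 -0.443 ]
```

View pics/24.png

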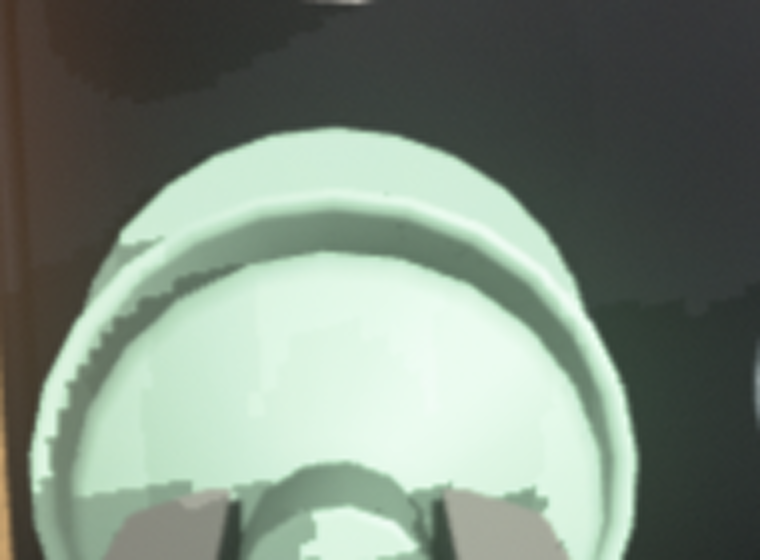

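View pics/24s.png

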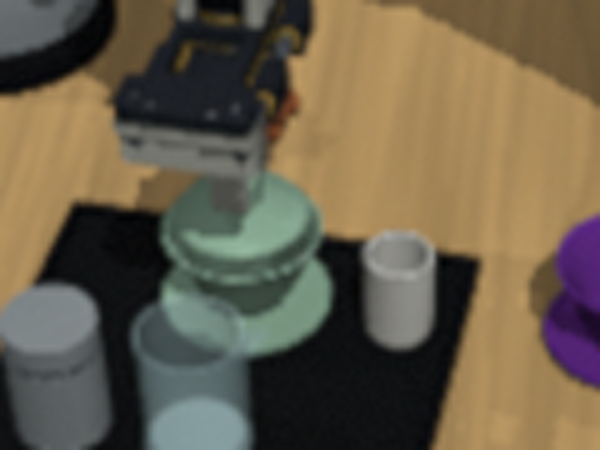

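apply_moves([
  [0,-0.0005,0.004,0,0,0,1],
  [0,-0.0005,0.008,0,0,0,1],
  [0,-0.0005,0.011,0,0,0,1],
  [0,-0.0005,0.013,0,0,0,1],
  [0,-0.0005,0.014,0,0,0,1],
  [0,-0.0005,0.014,0,0,0,1],
])

```text
clock: 29.03
tool_pos: [0.5816, -0.1476, 0.0804]
eef_rot: [[-0.994, 0.108, -0.001], [0.108, 0.994, 0.0], [0.001, 0.0, -1.0]]
wrist_force: [-0.2, -0.5, -0.6]
finger_gap: 0.0255
```

apply_moves([
  [0,0,0.0005,0,0,0,1],
  [0,0,0.001,0,0,0,1],
  [0,0,0.0015,0,0,0,1],
  [0,0,0.0015,0,0,0,1],
])

```text
clock: 29.37
tool_pos: [0.5817, -0.1476, 0.0792]
eef_rot: [[-0.994, 0.108, 0.0], [0.108, 0.994, -0.0], [-0.0, -0.0, -1.0]]
wrist_force: [-0.2, -0.2, -0.4]
finger_gap: 0.0253
```

apply_moves([
  [0,0,0.0005,0,0,0,1],
  [0,0,0.001,0,0,0,1],
  [0,0,0.001,0,0,0,1],
])

```text
clock: 29.62
tool_pos: [0.5817, -0.1476, 0.0782]
eef_rot: [[-0.994, 0.108, 0.0], [0.108, 0.994, -0.0], [-0.0, -0.0, -1.0]]
wrist_force: [-1.2, -0.2, 0.8]
finger_gap: 0.0257
```

```bash
python3 - <<'E'
from gfit import *
print(env.observe()["wrist_force"],env.observe()["tool_pos"])
im,K,V=cam("wrist"); cv2.imwrite("pics/25.png",crop(im,190,120,190,140,4))
E
```

```text
[-1.241  -0.1982  0.8319] [ 0.5817 -0.1476  0.0782]
```

View pics/25.png

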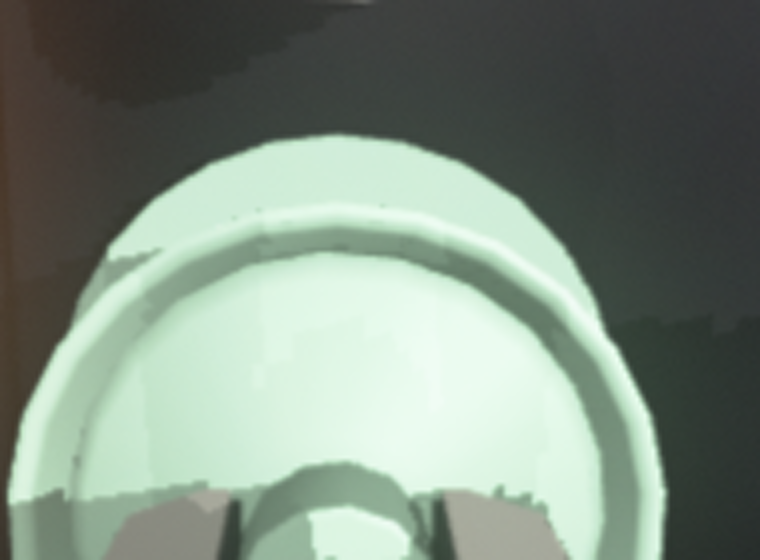

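apply_moves([
  [0,0,0.0004,0,0,0,1],
  [0,0,0.0004,0,0,0,1],
])

```text
clock: 29.83
tool_pos: [0.5817, -0.1476, 0.078]
eef_rot: [[-0.994, 0.108, 0.0], [0.108, 0.994, -0.0], [-0.0, -0.0, -1.0]]
wrist_force: [-0.6, -0.2, 1.8]
finger_gap: 0.0254
```

apply_moves([
  [0,0,0,0,0,0,0.35],
  [0,0,0,0,0,0,0.25],
  [0,0,0,0,0,0,0.1],
  [0,0,0,0,0,0,-0.1],
  [0,0,0,0,0,0,-0.1],
  [0,0,-0.01,0,0,0,-0.1],
  [0,0,-0.03,0,0,0,-0.1],
  [0,0,-0.06,0,0,0,-0.1],
  [0,0,-0.09,0,0,0,-0.1],
  [0,0,-0.12,0,0,0,-0.1],
])

```text
clock: 30.67
tool_pos: [0.5814, -0.1476, 0.1997]
eef_rot: [[-0.994, 0.108, -0.0], [0.108, 0.994, -0.0], [0.0, -0.0, -1.0]]
wrist_force: [1.0, -0.1, 0.0]
finger_gap: 0.0512
```

apply_moves([
  [0.03,0,-0.02,0,0,0,-0.1],
  [0.06,0,-0.03,0,0,0,-0.1],
  [0.09,0,-0.03,0,0,0,-0.1],
  [0.09,0,-0.03,0,0,0,-0.1],
  [0.09,0,-0.03,0,0,0,-0.1],
])

```text
clock: 31.08
tool_pos: [0.4912, -0.1379, 0.2291]
eef_rot: [[-0.994, 0.108, 0.001], [0.108, 0.994, 0.0], [-0.001, 0.0, -1.0]]
wrist_force: [0.8, -0.1, -0.4]
finger_gap: 0.0509
```

```bash
python3 go.py .5 .0 .3 173.8; python3 - <<'E'
from gfit import *
im,K,V=cam("wrist"); cv2.imwrite("pics/26.png",im)
im,K,V=cam("side");cv2.imwrite("pics/26s.png",crop(im,180,140,140,105,5))
E
```

```text
[0.0061, 0.1381, -0.0709, 0.0002, 0.0013, -0.0001]
31.0833 [ 0.4912 -0.1379  0.2291] [  3.2  18.9   8.  119.2  -3.9  42.   97.5] 0.05092457331945703
```

View pics/26.png

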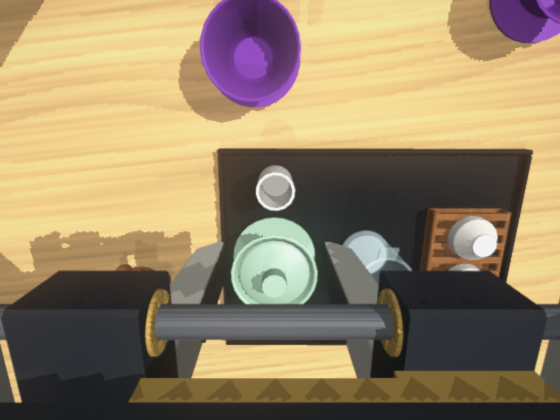

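View pics/26s.png

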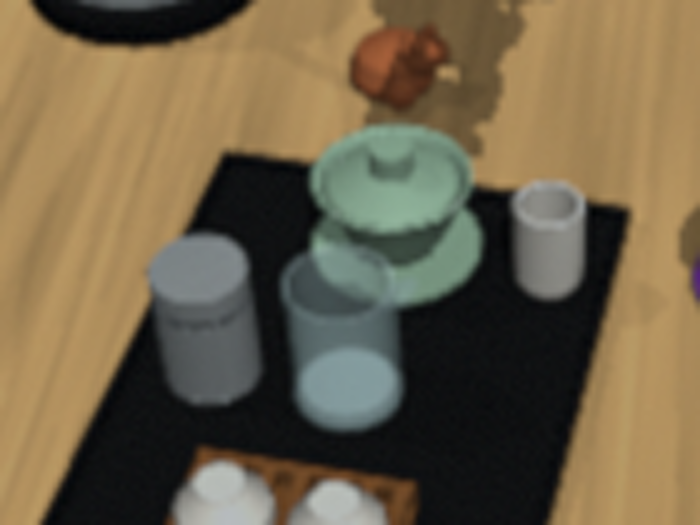

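apply_moves([
  [0.0,0.03,-0.02,0,0,0,-0.1],
  [0.0,0.07,-0.03,0,0,0,-0.1],
  [0.0,0.11,-0.03,0,0,0,-0.1],
  [0.0,0.15,-0.03,0,0,0,-0.1],
  [0.0,0.19,-0.03,0,0,0,-0.1],
  [0.0,0.23,-0.03,0,0,0,-0.1],
  [0.0,0.27,-0.03,0,0,0,-0.1],
  [0.0,0.31,-0.03,0,0,0,-0.1],
  [0.0,0.35,-0.03,0,0,0,-0.1],
  [0.0,0.39,-0.03,0,0,0,-0.1],
])

```text
clock: 32.02
tool_pos: [0.535, 0.2526, 0.2575]
eef_rot: [[-0.994, 0.107, 0.0], [0.107, 0.994, -0.0], [-0.0, -0.0, -1.0]]
wrist_force: [-0.5, -0.8, 0.2]
finger_gap: 0.051
```

apply_moves([
  [0.0,0.03,0,0,0,0,-0.1],
  [0.0,0.06,0,0,0,0,-0.1],
  [0.0,0.1,0,0,0,0,-0.1],
  [0.0,0.14,0,0,0,0,-0.1],
  [0.0,0.16,0,0,0,0,-0.1],
  [0.0,0.16,0,0,0,0,-0.1],
])

```text
clock: 32.52
tool_pos: [0.5504, 0.4161, 0.2563]
eef_rot: [[-0.995, 0.101, -0.001], [0.101, 0.995, 0.002], [0.001, 0.002, -1.0]]
wrist_force: [-0.6, 1.1, -0.6]
finger_gap: 0.0512
```

```bash
python3 - <<'E'
from gfit import *
im,K,V=cam("top"); cv2.imwrite("pics/27.png",crop(im,200,85,195,145,4)); cv2.imwrite("pics/27f.png",im)
E
```

```text
(no output)
```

View pics/27.png

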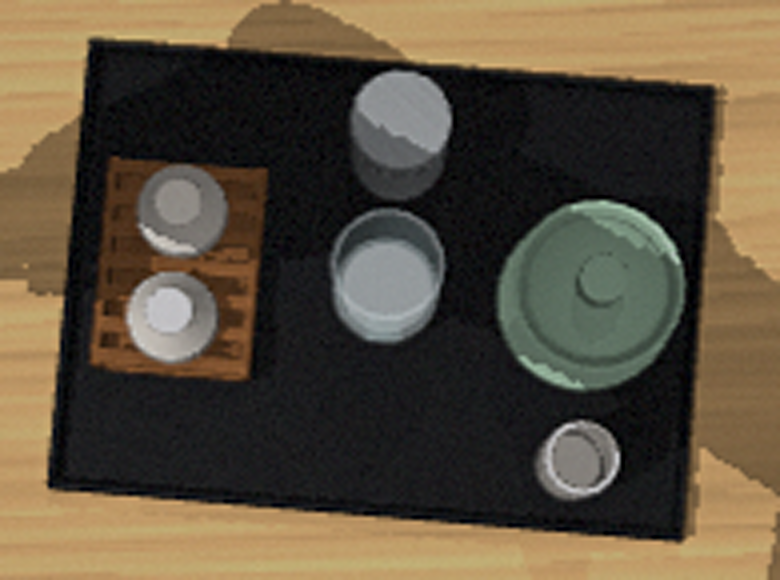

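View pics/27f.png

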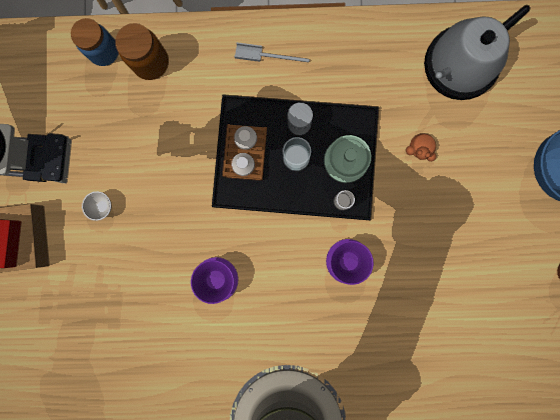

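```bash
python3 - <<'E'
from gfit import *
im,K,V=cam("top")
a=-.1075;R=np.array([[np.cos(a),-np.sin(a)],[np.sin(a),np.cos(a)]])
for n,u,v,z in [("pit rim",388,262,.091),("pit base",385.5,289,.006),("tin top",402,118.5,.086),("cup top",581,458,.066),("cup base",573,463,.006),("saucer",584,297,.017),("g rim",601,283,.069),("knob",604,279,.09),("rack",180,268,.026)]:
    p=ray(K,V,200+u/4,85+v/4,z)[:2];print(n,p,R.T@(p-[.5935,-.0367]))
s=env.observe();print(s["clock"],s["finger_gap"])
E
```

```text
pit rim [ 0.5938 -0.0377] [ 0.0004 -0.001 ]
pit base [ 0.5935 -0.0377] [ 0.0001 -0.001 ]
tin top [ 0.6713 -0.0474] [ 0.0785 -0.0023]
cup top [ 0.4897 -0.1381] [-0.0923 -0.1119]
cup base [ 0.4913 -0.1407] [-0.0904 -0.1144]
saucer [ 0.5839 -0.1489] [ 0.0025 -0.1125]
g rim [ 0.583  -0.1517] [ 0.0019 -0.1154]
knob [ 0.5816 -0.1505] [ 0.0004 -0.1144]
rack [0.6055 0.0775] [-0.0004  0.1148]
32.6167 0.05118668798138181
```

```bash
python3 - <<'E'
from station import env
print(env.finish_job())
E
```

```text
the job is handed in; nothing more can be done
None
```

The layout is done and handed in at about 33 s, and no readings came near the force or joint limits. I placed the pitcher, then the tin, then the tall cup, then the lid.

Last checks, from the top camera in the tray's own frame, good to about 2 mm:

| Thing | Result |
|---|---|
| Pitcher | Within 1 mm of the tray centre; lip turned to face the front, square to the sides |
| Tin | 78.5 mm straight behind the pitcher (about 2 cm gap), 1–2 mm sideways |
| Tall cup | About 90–92 mm in front of the gaiwan's centre (gap about 2 cm), in line to within about 2 mm |
| Lid | Looks level and centred in the bowl in the side and wrist views |

The gaiwan, low cup and toad are where they stood, and nothing is touching the robot.

- **Disagreement:** the wrist camera put the gaiwan about 2–3 mm nearer the pitcher than the top camera did. By the wrist camera the pitcher is then about 2–3 mm off midway, toward the gaiwan. I left it as it was.
- **Not confirmed at the end:** I did not see the pitcher's lip clearly in the final top view. Its direction was seen in the wrist pictures after I set the pitcher down.

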